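# Refill the mosaic blanks rack in reverse order

## Robot

A 6-joint arm with a two-finger parallel gripper is mounted at the origin on the work surface. World frame = base frame: x ahead of the robot, y to its left, z up, the work surface at z = 0. Lengths are in m, angles in degrees, forces in N, time in s.
With the tool pointing down it reaches from about 0.35 to 0.875 m from the base axis. Payload 4.2 kg.
Tool frame: the origin (TCP) lies between the finger pads; the fingertips stand 17 mm ahead of it and the grasp point (between the pads) lies 2 mm behind it; z points along the fingers, y is the direction in which the jaws open and shut (so a half turn about z gives the same grasp; the last joint's range is limited). The gripper opens to 87 mm and grips with 3 to 60 N. Pads are 19 mm wide; open, the fingers measure 117 mm over their backs; the gripper's body (75 mm by 190 mm) begins 51 mm behind the grasp point.
Start: joints at [-49.87, 22.042, 0.453, 0, -68.411, -14.817], TCP at [0.267, -0.565, 0.24] pointing down, gripper open.
Joint ranges: [-179.83, 179.83], [-69.29, 118.12], [-61.27, 80.66], [-181.25, 117.63], [-171.15, -9.14], [-177.46, 177.46]. Speed limits (degrees/s): [159.86, 159.86, 180, 180, 180, 180].

## Interface

Orientations are given as a 3x3 rotation matrix whose columns are the frame's x, y, z axes.
In Python, from station import r gives the robot as it stands.
- The arm moves only by the shell command python3 -m creep 'ROWS'. ROWS is JSON, a list of rows, each a list of 7 numbers: the opening, from 0 (shut) to 1 (fully open), then the shift along the tool's x, y, z scaled (see below), then the turn, a rotation vector about the tool's x, y, z scaled (see below). A call has 1 to 5 rows; each row is the pose to reach, as a shift and turn from the pose measured when the call began, along the tool's axes at that moment, turning the shorter way round; what a row does not reach only later rows make up. The controller multiplies each number of a shift by 300 mm and each number of a turn by 180 degrees. A row lasts 1/12 s, in which the tool goes at most 41.7 mm and 7.16 degrees, less where a joint would pass 70% of its speed; a pose out of reach is approached as far as the arm can. A call with a number of a shift or a turn outside -1 to 1 is refused whole. A call with a gripper value outside its range is refused whole. The fingers move at their own pace and stop on an object; the grip force is fixed at half the most. Time passes only in rows, so rows that repeat a pose let the fingers close. It gives the time, the measured TCP pose, the force and the opening at its end, in the units of the state.
- r.sense(): the state, without advancing time (a new reading comes with each control period).
- r.capture(name): name is "scene" or "top"; returns the picture (384x512x3 uint8, blue, green, red); there is no depth.
- r.camera_model(name): a dict with "mtx" (3x3 intrinsics, pixels), "R" (3x3) and "t" (3): a world point X has camera coordinates R X + t. Camera axes: x right, y down, z forward; pixel columns grow to the right and rows downward; lengths in m; the calibration is good to about 2 mm. A picture is of the moment at which its call begins. camera_model takes no time and is no camera call.
- r.finish_job(): hands the job in, once; it reports no verdict.
Trained networks look in the newest picture that a camera, given by its name, has taken for a name from the list of things; names that differ only in an ending like _2 or _b are one class to them, and where a whole thing is asked for, a point or a joint stands for the part that bears it (a point fixed in the world has none). Each returns a list of dicts, best first, with "score" (0 to 1); they miss things now and then, are a little off and sometimes report something else, mostly with a low value. They report only what shows in the picture. A call takes as long as a camera call. They do not tell look-alikes from the thing itself.
- r.recognise(camera, target): "rect" ([left, top, right, bottom] as shares, 0 to 1, of the picture: columns of its width, rows of its height, round what is visible of it).
- r.outline_of(camera, target): "pixels" (384x512 bool, what is visible of it) and "rect" ([left, top, right, bottom] as shares, 0 to 1, of the picture: columns of its width, rows of its height, round what is visible of it).
The state is a dict: "time_s": time; "joints": joint angles; "joint_velocities": joint speeds; "effort": joint torques, N m; "tcp_pos": TCP position; "ee_rot": TCP orientation; "wrist_force": force on the tool from outside, world axes, zero at the start; "moment": the same for the moment, N m; "gripper_width": opening from 0.0 (shut) to 1.0 (fully open).
Only numpy, scipy, OpenCV 4.12 (cv2) and the standard library are available. Lean on these libraries where they do the work, as an engineer would, in place of code of your own. Each camera call takes 0.05 s, during which the arm holds its last target.

## Task

Move the four white ceramic blanks from the full rack to the empty rack in reverse order, so that somebody sitting across the table reads the row as you see it now: the piece that is leftmost in the full rack (seen from the robot) goes into the rightmost bay of the empty rack, the second from the left into the second from the right, and so on. Stand each piece upright in the middle of its cork pad, and do not tip any of them over on the way.

Things in the scene. Friction and masses are not known exactly. Their poses are not given: they have to be found in the camera images.
- beaker: Open straight round beaker, white ceramic: 46 mm outside diameter, 68 mm high, wall 4 mm, 0.13 kg. Loose, upright at the start on a pad of the full rack. Origin: centre of its underside; z up. The mass given may vary by 30 %.
- planter: Open square planter, white ceramic: 46 x 46 mm outside, 58 mm high, wall 5 mm, 0.15 kg; its x and y axes are square to its flat sides. Loose, upright at the start on a pad of the full rack. Origin: centre of its underside; z up. The mass given may vary by 30 %.
- round_vase: Round-bellied vase with a narrow neck and dark mouth, white ceramic, 78 mm high, 0.14 kg: the belly is 52 mm across with straight sides from 22 to 44 mm above its foot; the foot is 38 mm, the neck 22 mm and the lip 30 mm across. Loose, upright at the start on a pad of the full rack. Origin: centre of its underside; z up. The mass given may vary by 30 %.
- slim_vase: Slim tall vase with a small dark mouth, white ceramic, 90 mm high, 0.12 kg: straight round body of 32 mm diameter up to 66 mm, neck 20 mm, lip 26 mm across. Loose, upright at the start on a pad of the full rack. Origin: centre of its underside; z up. The mass given may vary by 30 %.
- full_rack: Rack, full at the start: fixed plywood board 84 (x) by 310 (y) by 18 mm; strips 6 mm thick, 12 mm high, at y = 0, +-75, +-150 mm part it into four bays, centred at x = 0, y = +-37.5, +-112.5 mm, each with a cork pad (56 mm diameter, its top 21 mm above the table). Origin: centre of underside; y along the row, to the robot's left (yaw within 0.15 rad), x away from the robot.
- empty_rack: Rack, empty at the start: fixed plywood board 84 (x) by 310 (y) by 18 mm; strips 6 mm thick, 12 mm high, at y = 0, +-75, +-150 mm part it into four bays, centred at x = 0, y = +-37.5, +-112.5 mm, each with a cork pad (56 mm diameter, its top 21 mm above the table). Origin: centre of underside; y along the row, to the robot's left (yaw within 0.15 rad), x away from the robot.
- beaker_pad: The fixed cork pad in the full rack on which the beaker stands at the start (so its y in the full rack's frame tells the original order). 56 mm diameter, 3 mm thick; origin: centre of its underside, on the board, 18 mm above the table.
- planter_pad: The fixed cork pad in the full rack on which the planter stands at the start (so its y in the full rack's frame tells the original order). 56 mm diameter, 3 mm thick; origin: centre of its underside, on the board, 18 mm above the table.
- round_vase_pad: The fixed cork pad in the full rack on which the round vase stands at the start (so its y in the full rack's frame tells the original order). 56 mm diameter, 3 mm thick; origin: centre of its underside, on the board, 18 mm above the table.
- slim_vase_pad: The fixed cork pad in the full rack on which the slim vase stands at the start (so its y in the full rack's frame tells the original order). 56 mm diameter, 3 mm thick; origin: centre of its underside, on the board, 18 mm above the table.
Not all that is in view belongs to the job. What is shaped like the beaker but blue, orange or pink is not meant.

How it is judged (in metres and radians):
At the end, for the whole second after the job is handed in: All four pieces stand upright (within 0.1 rad), released and at rest on the pads of the formerly empty rack (height within 5 mm), each in the bay mirrored from the one it came from (leftmost to rightmost, second to third, and so on), and within 15 mm of the bay's centre along and across the rack (((y of beaker_pad in the frame of full_rack between 0.0825 and 0.1425 m and y of beaker in the frame of empty_rack between -0.1275 and -0.0975 m) or (y of beaker_pad in the frame of full_rack between 0.0075 and 0.0675 m and y of beaker in the frame of empty_rack between -0.0525 and -0.0225 m) or (y of beaker_pad in the frame of full_rack between -0.0675 and -0.0075 m and y of beaker in the frame of empty_rack between 0.0225 and 0.0525 m) or (y of beaker_pad in the frame of full_rack between -0.1425 and -0.0825 m and y of beaker in the frame of empty_rack between 0.0975 and 0.1275 m)) and x of beaker in the frame of empty_rack between -0.015 and 0.015 m and z of beaker in the frame of empty_rack between 0.016 and 0.026 m and angle between each of beaker, planter, round_vase, slim_vase's own z axis and vertical below 0.1 rad and linear speed of each of beaker, planter, round_vase, slim_vase below 0.02 m/s and angular speed of each of beaker, planter, round_vase, slim_vase below 0.2 rad/s and ((y of planter_pad in the frame of full_rack between 0.0825 and 0.1425 m and y of planter in the frame of empty_rack between -0.1275 and -0.0975 m) or (y of planter_pad in the frame of full_rack between 0.0075 and 0.0675 m and y of planter in the frame of empty_rack between -0.0525 and -0.0225 m) or (y of planter_pad in the frame of full_rack between -0.0675 and -0.0075 m and y of planter in the frame of empty_rack between 0.0225 and 0.0525 m) or (y of planter_pad in the frame of full_rack between -0.1425 and -0.0825 m and y of planter in the frame of empty_rack between 0.0975 and 0.1275 m)) and x of planter in the frame of empty_rack between -0.015 and 0.015 m and z of planter in the frame of empty_rack between 0.016 and 0.026 m and ((y of round_vase_pad in the frame of full_rack between 0.0825 and 0.1425 m and y of round_vase in the frame of empty_rack between -0.1275 and -0.0975 m) or (y of round_vase_pad in the frame of full_rack between 0.0075 and 0.0675 m and y of round_vase in the frame of empty_rack between -0.0525 and -0.0225 m) or (y of round_vase_pad in the frame of full_rack between -0.0675 and -0.0075 m and y of round_vase in the frame of empty_rack between 0.0225 and 0.0525 m) or (y of round_vase_pad in the frame of full_rack between -0.1425 and -0.0825 m and y of round_vase in the frame of empty_rack between 0.0975 and 0.1275 m)) and x of round_vase in the frame of empty_rack between -0.015 and 0.015 m and z of round_vase in the frame of empty_rack between 0.016 and 0.026 m and ((y of slim_vase_pad in the frame of full_rack between 0.0825 and 0.1425 m and y of slim_vase in the frame of empty_rack between -0.1275 and -0.0975 m) or (y of slim_vase_pad in the frame of full_rack between 0.0075 and 0.0675 m and y of slim_vase in the frame of empty_rack between -0.0525 and -0.0225 m) or (y of slim_vase_pad in the frame of full_rack between -0.0675 and -0.0075 m and y of slim_vase in the frame of empty_rack between 0.0225 and 0.0525 m) or (y of slim_vase_pad in the frame of full_rack between -0.1425 and -0.0825 m and y of slim_vase in the frame of empty_rack between 0.0975 and 0.1275 m)) and x of slim_vase in the frame of empty_rack between -0.015 and 0.015 m and z of slim_vase in the frame of empty_rack between 0.016 and 0.026 m); the robot touches nothing.
It fails at once if the beaker is tipped over (more than 0.8 rad from upright) (angle between beaker's own z axis and vertical above 0.8 rad).
It fails at once if the planter is tipped over (more than 0.8 rad from upright) (angle between planter's own z axis and vertical above 0.8 rad).
It fails at once if the round vase is tipped over (more than 0.8 rad from upright) (angle between round_vase's own z axis and vertical above 0.8 rad).
It fails at once if the slim vase is tipped over (more than 0.8 rad from upright) (angle between slim_vase's own z axis and vertical above 0.8 rad).
It also fails if it takes over 96 s, if anything falls off the work surface, if the arm or the gripper's body presses on something with over 40 N, if the wrist force passes 120 N, or if a joint passes its speed limit or range.

## Working session

There is one attempt and no reset: what is moved stays moved. The work goes in short steps, Python scripts to look and compute and a shell command to move; the robot and the scene stay as the last step left them, time stands still between calls to the robot, and variables do not carry over. Pictures are saved under pics/ and viewed, and the job is handed in when it is done.

```bash
mkdir -p pics; ls
python3 - <<'E'
from station import r
import cv2
for n in("scene","top"):
    im=r.capture(n); cv2.imwrite(f"pics/{n}0.png",im); m=r.camera_model(n); print(n,m["mtx"],m["R"],m["t"])
s=r.sense(); print(s)
E
```

```text
pics
scene [[425.27299743   0.         256.95234568]
 [  0.         425.27299743 191.27210264]
 [  0.           0.           1.        ]] [[ 0.54879478  0.83594722 -0.00406551]
 [ 0.61998737 -0.41027094 -0.66879998]
 [-0.56074945  0.36451337 -0.74343127]] [-0.22918884 -0.2825915   1.16800957]
top [[442.19474694   0.         258.67393348]
 [  0.         442.19474694 196.99221165]
 [  0.           0.           1.        ]] [[-0.01276226 -0.99946566  0.03009196]
 [-0.99765548  0.01070401 -0.06759417]
 [ 0.06723594 -0.03088406 -0.99725899]] [-0.04514586  0.50153498  0.98911454]
{'time_s': 0.1, 'joints': array([-4.98702420e+01,  2.20878030e+01,  3.87950651e-01, -2.37308288e-02,
       -6.84100215e+01, -1.48156633e+01]), 'joint_velocities': array([-0.03302746,  0.01953554,  0.18435731,  0.06695813, -0.02326363,
        0.09116245]), 'effort': array([-3.43709435e-04, -3.91689491e+01,  1.87935877e+01,  4.23187315e+00,
        1.34533353e-02, -8.22554603e-05]), 'tcp_pos': array([ 0.26703156, -0.56453925,  0.23856014]), 'ee_rot': array([[-9.04042649e-01, -4.27441227e-01, -9.41492204e-04],
       [-4.27442248e-01,  9.04041031e-01,  1.71441313e-03],
       [ 1.18336729e-04,  1.95233613e-03, -9.99998087e-01]]), 'wrist_force': array([ 0.36362109, -0.06077543, -0.83407067]), 'moment': array([ 0.03367674,  0.01066712, -0.03066944]), 'gripper_width': 0.9974260252553274}
```

View pics/scene0.png

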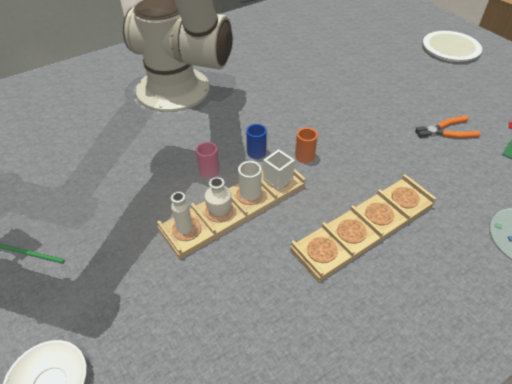

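View pics/top0.png

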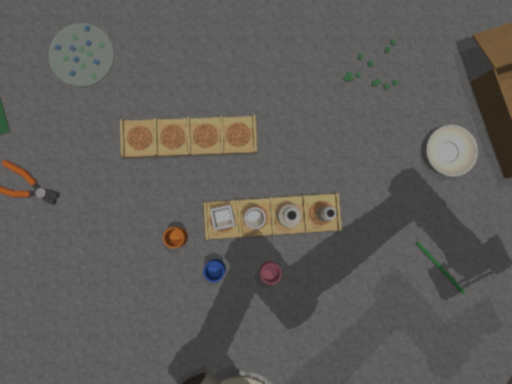

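The row runs, left to right in the top view: planter (222,217), beaker (255,217), round vase (290,215), slim vase (325,212). The blue (214,270), pink (270,272) and orange (175,237) cups are look-alikes, and so are the two round dishes at the edges. The empty rack is at about (188,137).

```bash
cat > h.py <<'E'
from station import r
import numpy as np, cv2
def ray(cam,uv):
    m=r.camera_model(cam); R=np.array(m["R"]);t=np.array(m["t"])
    d=R.T@np.linalg.solve(np.array(m["mtx"]),[uv[0],uv[1],1.0]); return -R.T@t,d
def onz(cam,uv,z):
    c,d=ray(cam,uv); return c+d*(z-c[2])/d[2]
def proj(cam,X):
    m=r.camera_model(cam); p=np.array(m["mtx"])@(np.array(m["R"])@np.asarray(X,float)+np.array(m["t"])); return p[:2]/p[2]
def tri(uv1,uv2):
    c1,d1=ray("top",uv1);c2,d2=ray("scene",uv2)
    A=np.stack([d1,-d2],1); s=np.linalg.lstsq(A,c2-c1,rcond=None)[0]
    a=c1+s[0]*d1;b=c2+s[1]*d2; return (a+b)/2,np.linalg.norm(a-b)
E
python3 - <<'E'
from h import *
import pickle
out={}
for c in("top","scene"):
    r.capture(c)
    for n in("planter","beaker","round_vase","slim_vase","full_rack","empty_rack","planter_pad"):
        o=r.outline_of(c,n); out[c,n]=o
        for k in o[:6]:
            ys,xs=np.nonzero(k["pixels"]); print(c,n,round(k["score"],2),"cen",xs.mean().round(1),ys.mean().round(1),"box",xs.min(),ys.min(),xs.max(),ys.max(),len(xs))
pickle.dump(out,open("o.pkl","wb"))
print(r.sense()["time_s"])
for c,(x0,y0,x1,y1) in {"top":(195,180,350,290),"scene":(150,115,320,255)}.items():
    cv2.imwrite(f"pics/crop_{c}.png",cv2.resize(r.capture(c)[y0:y1,x0:x1],None,fx=4.5,fy=4.2 if c=="top" else 4.2,interpolation=cv2.INTER_CUBIC))
E
```

```text
top planter 0.75 cen 222.5 216.7 box 210 204 235 229 500
top beaker 0.86 cen 213.9 269.6 box 203 258 225 281 418
top beaker 0.6 cen 174.7 236.6 box 163 227 187 247 440
top beaker 0.56 cen 254.5 217.1 box 244 207 265 227 363
top beaker 0.56 cen 268.8 272.0 box 257 261 280 283 444
top beaker 0.3 cen 317.6 210.9 box 309 199 330 225 281
top round_vase 0.88 cen 289.5 214.9 box 278 204 301 226 434
top slim_vase 0.6 cen 325.3 213.0 box 316 206 335 220 248
top full_rack 0.93 cen 270.9 215.6 box 203 193 340 238 2996
top empty_rack 0.64 cen 187.9 136.0 box 120 115 256 157 5061
top planter_pad 0.52 cen 223.4 228.4 box 210 219 231 231 47
scene planter 0.68 cen 277.8 169.4 box 263 150 293 189 942
scene beaker 0.87 cen 207.1 160.0 box 196 142 218 178 686
scene beaker 0.84 cen 249.3 180.2 box 238 162 260 199 782
scene beaker 0.64 cen 255.6 140.9 box 246 124 265 158 596
scene beaker 0.56 cen 305.2 144.9 box 295 128 316 163 665
scene round_vase 0.86 cen 217.3 197.0 box 204 177 231 215 818
scene slim_vase 0.61 cen 180.6 213.5 box 171 192 191 233 623
scene slim_vase 0.22 cen 247.1 198.8 box 236 189 262 204 150
scene full_rack 0.95 cen 226.6 216.5 box 158 171 304 258 2819
scene empty_rack 0.78 cen 360.4 228.0 box 290 176 434 281 5999
scene planter_pad 0.43 cen 249.3 180.4 box 238 162 260 199 777
0.9
```

View pics/crop_top.png

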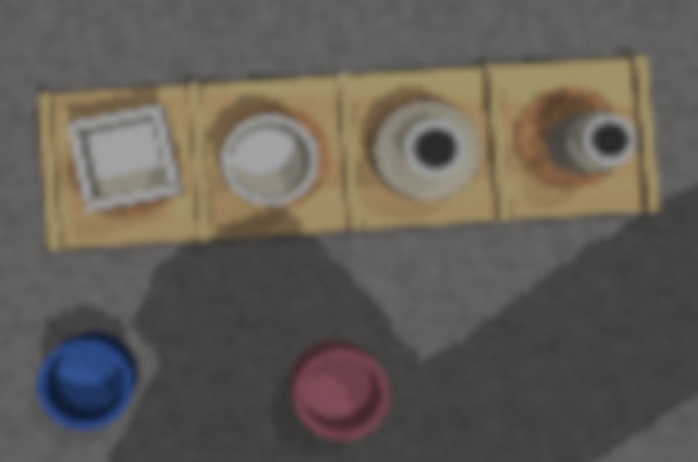

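View pics/crop_scene.png

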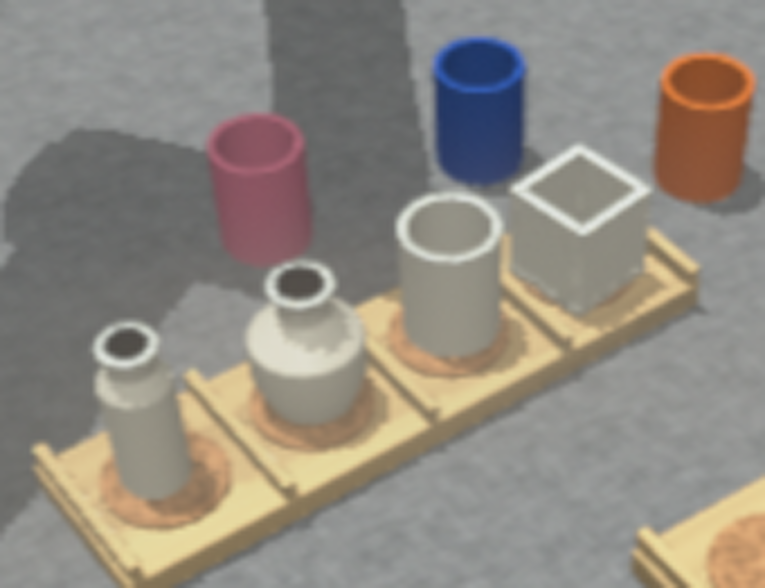

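Run:
```python
from h import *
import pickle
o=pickle.load(open("o.pkl","rb"))
P={"planter":((222.6,217.6),(278.9,160)),"beaker":((254.8,217.6),(250,169.3)),"round":((291.7,215.2),(216.4,182.6)),"slim":((330.1,213.3),(178,196.9))}
for k,(a,b) in P.items():
    X,e=tri(a,b); print(k,"rim",X.round(4),"gap mm",round(e*1e3,1))
# pads empty rack
pads={}
for c in("top","scene"):
    im=r.capture(c); m=o[c,"empty_rack"][0]["pixels"]
    hsv=cv2.cvtColor(im,cv2.COLOR_BGR2HSV); h=hsv[...,0]
    mk=((h<=15)&m&(hsv[...,1]>70)).astype(np.uint8); mk=cv2.morphologyEx(mk,cv2.MORPH_OPEN,np.ones((3,3),np.uint8))
    n,l,st,ce=cv2.connectedComponentsWithStats(mk)
    g=[(ce[i],st[i][4]) for i in range(1,n) if st[i][4]>150]; g.sort(key=lambda q:q[0][0]); print(c,[(q[0].round(1),q[1]) for q in g]); 
    pads[c]=[q[0] for q in g] 
# top left->right = y high->low ; scene left->right = y low->high
sc=pads["scene"][::-1]
for a,b in zip(pads["top"],sc): 
    X,e=tri(a,b); print("pad",X.round(4),round(e*1e3,1), onz("top",a,.021).round(4), onz("scene",b,.021).round(4))
```

```text
planter rim [0.4543 0.0289 0.0761] gap mm 1.6
beaker rim [ 0.453  -0.0397  0.0863] gap mm 1.0
round rim [ 0.4569 -0.1169  0.097 ] gap mm 1.1
slim rim [ 0.4595 -0.1958  0.1085] gap mm 0.7
top [(array([139. , 137.3]), np.int32(437)), (array([172.2, 136.1]), np.int32(444)), (array([205.1, 135.1]), np.int32(439)), (array([237.7, 134. ]), np.int32(434))]
scene [(array([321.8, 249.5]), np.int32(555)), (array([351.5, 230.9]), np.int32(510)), (array([379.4, 213.4]), np.int32(455)), (array([405.5, 197. ]), np.int32(396))]
pad [0.6401 0.22   0.0182] 0.0 [0.6395 0.2193 0.021 ] [0.6415 0.2176 0.021 ]
pad [0.6422 0.1445 0.0184] 0.3 [0.6418 0.1442 0.021 ] [0.6433 0.1424 0.021 ]
pad [0.6442 0.0695 0.018 ] 0.6 [0.6437 0.0695 0.021 ] [0.6454 0.0674 0.021 ]
pad [ 0.6461 -0.0051  0.0177] 0.8 [ 0.6456 -0.0049  0.021 ] [ 0.6475 -0.0072  0.021 ]
```

```bash
cat >> h.py <<'E'
from scipy.spatial.transform import Rotation as Ro
def Rt(yaw):  # tool y at angle yaw deg, z down
    a=np.radians(yaw); y=np.array([np.cos(a),np.sin(a),0]); z=np.array([0,0,-1.]); return np.stack([np.cross(y,z),y,z],1)
def plan(*pts):
    s=r.sense(); p=np.array(s["tcp_pos"]);R=np.array(s["ee_rot"])
    print("t",round(s["time_s"],2),"tcp",p.round(4),"yaw",np.degrees(np.arctan2(R[1,1],R[0,1])).round(1),"w",round(s["gripper_width"],3),"f",np.round(s["wrist_force"],1))
    for x,y,z,yaw in pts:
        d=R.T@(np.array([x,y,z])-p); rv=Ro.from_matrix(R.T@Rt(yaw)).as_rotvec(degrees=True)
        print((x,y,z,yaw),"row",(d/.3).round(3).tolist(),(rv/180).round(4).tolist(),"mm",(np.linalg.norm(d)*1e3).round())
E
python3 - <<'E'
from h import *
plan((.3,-.36,.24,-160),(.454,.029,.19,-176.5))
E
```

```text
t 1.1 tcp [ 0.2672 -0.565   0.2396] yaw 115.3 w 1.0 f [-0.7 -0.5 -0.1]
(0.3, -0.36, 0.24, -160) row [-0.391, 0.571, -0.001] [0.0, -0.0, -0.4705] mm 208.0
(0.454, 0.029, 0.19, -176.5) row [-1.409, 1.524, 0.165] [-0.0, -0.0, -0.3788] mm 625.0
```

```bash
python3 -m creep '[[1,-0.39,0.57,0,0,0,-0.379],[1,-0.39,0.57,0,0,0,-0.379],[1,-0.39,0.57,0,0,0,-0.379],[1,-0.39,0.57,0,0,0,-0.379],[1,-0.39,0.57,0,0,0,-0.379]]'
python3 - <<'E'
from h import *
plan((.38,-.16,.22,-176.5),(.454,.029,.19,-176.5))
E
```

```text
time_s: 1.52
tcp_pos: [0.2997, -0.3586, 0.2395]
ee_rot: [[-0.478, -0.878, 0.0], [-0.878, 0.478, -0.0], [0.0, -0.0, -1.0]]
wrist_force: [0.9, 0.0, 0.6]
gripper_width: 0.999
t 1.52 tcp [ 0.2997 -0.3586  0.2395] yaw 151.4 w 0.999 f [0.9 0.  0.6]
(0.38, -0.16, 0.22, -176.5) row [-0.71, 0.081, 0.065] [-0.0001, -0.0, -0.1781] mm 215.0
(0.454, 0.029, 0.19, -176.5) row [-1.381, 0.166, 0.165] [-0.0001, -0.0, -0.1781] mm 420.0
```

```bash
python3 -m creep '[[1,-0.71,0.081,0.065,0,0,-0.178],[1,-0.71,0.081,0.065,0,0,-0.178],[1,-0.71,0.081,0.065,0,0,-0.178],[1,-0.71,0.081,0.065,0,0,-0.178],[1,-0.71,0.081,0.065,0,0,-0.178]]'
python3 - <<'E'
from h import *
plan((.454,.029,.19,-176.5),(.454,.029,.054,-176.5))
E
```

```text
time_s: 1.93
tcp_pos: [0.3774, -0.1659, 0.2212]
ee_rot: [[0.066, -0.998, 0.002], [-0.998, -0.066, -0.0], [0.0, -0.002, -1.0]]
wrist_force: [1.3, -0.6, -0.1]
gripper_width: 1.003
t 1.93 tcp [ 0.3774 -0.1659  0.2212] yaw -176.2 w 1.003 f [ 1.3 -0.6 -0.1]
(0.454, 0.029, 0.19, -176.5) row [-0.631, -0.297, 0.104] [-0.0006, -0.0001, 0.0016] mm 212.0
(0.454, 0.029, 0.054, -176.5) row [-0.632, -0.297, 0.558] [-0.0006, -0.0001, 0.0016] mm 268.0
```

```bash
python3 -m creep '[[1,-0.63,-0.297,0.104,0,0,0],[1,-0.63,-0.297,0.104,0,0,0],[1,-0.63,-0.297,0.104,0,0,0],[1,-0.63,-0.297,0.104,0,0,0],[1,-0.63,-0.297,0.104,0,0,0]]'
python3 - <<'E'
from h import *
plan((.454,.029,.19,-176.5),(.454,.029,.1,-176.5),(.454,.029,.054,-176.5))
E
```

```text
time_s: 2.35
tcp_pos: [0.4525, 0.0264, 0.191]
ee_rot: [[0.067, -0.998, 0.003], [-0.998, -0.067, 0.0], [0.0, -0.003, -1.0]]
wrist_force: [0.5, 0.1, 0.8]
gripper_width: 1.002
t 2.35 tcp [0.4525 0.0264 0.191 ] yaw -176.2 w 1.002 f [0.5 0.1 0.8]
(0.454, 0.029, 0.19, -176.5) row [-0.008, -0.006, 0.003] [-0.001, -0.0, 0.0018] mm 3.0
(0.454, 0.029, 0.1, -176.5) row [-0.008, -0.005, 0.303] [-0.001, -0.0, 0.0018] mm 91.0
(0.454, 0.029, 0.054, -176.5) row [-0.008, -0.004, 0.457] [-0.001, -0.0, 0.0018] mm 137.0
```

Time is ample, so I'll stop above, descend at a measured pace, and look before closing the jaws.

```bash
python3 -m creep '[[1,-0.008,-0.006,0,0,0,0],[1,-0.008,-0.006,0.1,-0.001,0,0],[1,-0.008,-0.006,0.2,-0.001,0,0],[1,-0.008,-0.005,0.3,-0.001,0,0],[1,-0.008,-0.005,0.3,-0.001,0,0]]'
python3 - <<'E'
from h import *
plan((.454,.029,.054,-176.5))
a=r.capture("scene")[90:260,130:340]; b=r.capture("top")[150:300,150:350]
cv2.imwrite("pics/p1.png",np.hstack([cv2.resize(a,(400,324)),cv2.resize(b,(400,324))]))
E
```

```text
time_s: 2.77
tcp_pos: [0.4502, 0.0277, 0.0965]
ee_rot: [[0.065, -0.998, -0.011], [-0.998, -0.065, -0.004], [0.003, 0.011, -1.0]]
wrist_force: [-1.0, -0.9, 0.5]
gripper_width: 0.999
t 2.77 tcp [0.4502 0.0277 0.0965] yaw -176.3 w 0.999 f [-1.  -0.9  0.5]
(0.454, 0.029, 0.054, -176.5) row [-0.004, -0.014, 0.142] [0.0035, -0.0009, 0.0014] mm 43.0
```

View pics/p1.png

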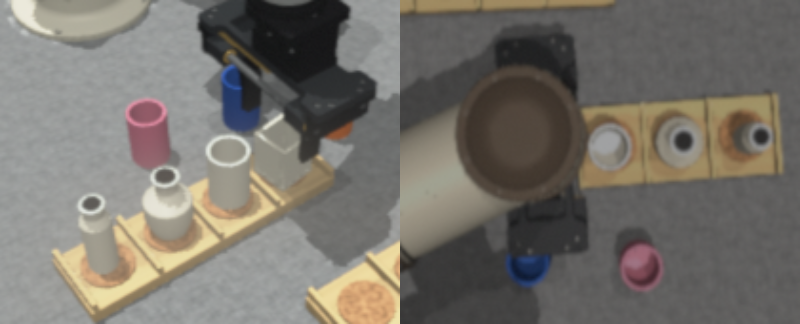

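The left (scene) view shows the fingers straddling the planter at (285,140), clear of the beaker. I'll descend and close.

```bash
python3 -m creep '[[1,-0.004,-0.014,0.07,0.0035,-0.001,0],[1,-0.004,-0.014,0.142,0.0035,-0.001,0],[1,-0.004,-0.014,0.142,0.0035,-0.001,0],[1,-0.004,-0.014,0.142,0.0035,-0.001,0]]'
python3 - <<'E'
from h import *
plan((.454,.029,.054,-176.5))
E
```

```text
time_s: 3.2
tcp_pos: [0.459, 0.0301, 0.0598]
ee_rot: [[0.067, -0.998, 0.011], [-0.998, -0.067, 0.003], [-0.002, -0.011, -1.0]]
wrist_force: [0.2, 0.9, 0.4]
gripper_width: 0.997
t 3.2 tcp [0.459  0.0301 0.0598] yaw -176.1 w 0.997 f [0.2 0.9 0.4]
(0.454, 0.029, 0.054, -176.5) row [0.003, 0.017, 0.019] [-0.0034, 0.0006, 0.002] mm 8.0
```

```bash
python3 -m creep '[[1,0.003,0.017,0.019,-0.0034,0,0],[1,0.003,0.017,0.019,-0.0034,0,0],[1,0.003,0.017,0.019,-0.0034,0,0]]'
python3 - <<'E'
from h import *
plan((.454,.029,.054,-176.5))
E
```

```text
time_s: 3.45
tcp_pos: [0.4546, 0.0291, 0.0552]
ee_rot: [[0.068, -0.998, 0.002], [-0.998, -0.068, 0.003], [-0.003, -0.002, -1.0]]
wrist_force: [-0.8, 0.6, -0.9]
gripper_width: 0.999
t 3.45 tcp [0.4546 0.0291 0.0552] yaw -176.1 w 0.999 f [-0.8  0.6 -0.9]
(0.454, 0.029, 0.054, -176.5) row [0.0, 0.002, 0.004] [-0.0007, 0.0008, 0.0021] mm 1.0
```

```bash
python3 -m creep '[[0,0,0.002,0.004,0,0,0],[0,0,0.002,0.004,0,0,0],[0,0,0.002,0.004,0,0,0],[0,0,0.002,0.004,0,0,0],[0,0,0.002,0.004,0,0,0]]'; python3 -m creep '[[0,0,0,0,0,0,0],[0,0,0,0,0,0,0],[0,0,0,0,0,0,0]]';python3 - <<'E'
from h import *
plan((.454,.029,.19,-176.5))
E
```

```text
time_s: 3.87
tcp_pos: [0.4541, 0.0291, 0.054]
ee_rot: [[0.068, -0.998, 0.002], [-0.998, -0.068, 0.003], [-0.003, -0.002, -1.0]]
wrist_force: [-0.2, 0.2, -0.8]
gripper_width: 0.709
time_s: 4.12
tcp_pos: [0.4542, 0.0291, 0.054]
ee_rot: [[0.068, -0.998, 0.002], [-0.998, -0.068, 0.003], [-0.003, -0.002, -1.0]]
wrist_force: [0.4, -0.4, 0.6]
gripper_width: 0.545
t 4.12 tcp [0.4542 0.0291 0.054 ] yaw -176.1 w 0.545 f [ 0.4 -0.4  0.6]
(0.454, 0.029, 0.19, -176.5) row [-0.001, -0.0, -0.453] [-0.0008, 0.0008, 0.0021] mm 136.0
```

```bash
python3 -m creep '[[0,0,0,0,0,0,0],[0,0,0,0,0,0,0],[0,0,0,0,0,0,0]]'; python3 -m creep '[[0,0,0,-0.05,0,0,0],[0,0,0,-0.1,0,0,0],[0,0,0,-0.2,0,0,0],[0,0,0,-0.3,0,0,0],[0,0,0,-0.4,0,0,0]]';python3 - <<'E'
from h import *
plan((.454,.029,.2,-176.5),(.6465,-.006,.18,-178.5))
E
```

```text
time_s: 4.37
tcp_pos: [0.4542, 0.0291, 0.054]
ee_rot: [[0.068, -0.998, 0.002], [-0.998, -0.068, 0.003], [-0.003, -0.002, -1.0]]
wrist_force: [0.2, 0.5, -0.0]
gripper_width: 0.548
time_s: 4.78
tcp_pos: [0.4531, 0.0285, 0.1747]
ee_rot: [[0.067, -0.998, 0.0], [-0.998, -0.067, 0.002], [-0.002, -0.0, -1.0]]
wrist_force: [0.9, 0.4, -2.8]
gripper_width: 0.546
t 4.78 tcp [0.4531 0.0285 0.1747] yaw -176.1 w 0.546 f [ 0.9  0.4 -2.8]
(0.454, 0.029, 0.2, -176.5) row [-0.002, -0.003, -0.084] [-0.0001, 0.0007, 0.0021] mm 25.0
(0.6465, -0.006, 0.18, -178.5) row [0.158, -0.635, -0.018] [-0.0001, 0.0007, 0.0132] mm 197.0
```

```bash
python3 -m creep '[[0,0.02,-0.06,-0.02,0,0,0],[0,0.05,-0.18,-0.02,0,0,0.005],[0,0.08,-0.3,-0.02,0,0,0.01],[0,0.11,-0.42,-0.02,0,0,0.013],[0,0.14,-0.54,-0.02,0,0,0.013]]';python3 - <<'E'
from h import *
plan((.6465,-.006,.18,-178.5))
E
```

```text
time_s: 5.2
tcp_pos: [0.6185, -0.0029, 0.1801]
ee_rot: [[0.026, -1.0, -0.001], [-1.0, -0.026, 0.002], [-0.002, 0.001, -1.0]]
wrist_force: [0.0, 1.2, -0.9]
gripper_width: 0.546
t 5.2 tcp [ 0.6185 -0.0029  0.1801] yaw -178.5 w 0.546 f [ 0.   1.2 -0.9]
(0.6465, -0.006, 0.18, -178.5) row [0.013, -0.093, 0.0] [0.0003, 0.0008, 0.0] mm 28.0
```

```bash
python3 -m creep '[[0,0.01,-0.06,0,0,0,0],[0,0.013,-0.093,0.03,0,0,0],[0,0.013,-0.093,0.1,0,0,0],[0,0.013,-0.093,0.2,0,0,0],[0,0.013,-0.093,0.3,0,0,0]]';python3 - <<'E'
from h import *
plan((.6465,-.006,.055,-178.5))
E
```

```text
time_s: 5.62
tcp_pos: [0.6456, -0.0057, 0.0886]
ee_rot: [[0.026, -1.0, -0.001], [-1.0, -0.026, 0.003], [-0.003, 0.001, -1.0]]
wrist_force: [-0.3, 0.4, -2.2]
gripper_width: 0.545
t 5.62 tcp [ 0.6456 -0.0057  0.0886] yaw -178.5 w 0.545 f [-0.3  0.4 -2.2]
(0.6465, -0.006, 0.055, -178.5) row [0.002, -0.003, 0.112] [0.0004, 0.001, -0.0002] mm 34.0
```

```bash
python3 -m creep '[[0,0.002,-0.003,0.05,0,0,0],[0,0.002,-0.003,0.09,0,0,0],[0,0.002,-0.003,0.112,0,0,0],[0,0.002,-0.003,0.112,0,0,0],[0,0.002,-0.003,0.112,0,0,0]]';python3 - <<'E'
from h import *
plan((.6465,-.006,.055,-178.5))
a=r.capture("scene")[130:290,270:470]; b=r.capture("top")[90:240,90:290]
cv2.imwrite("pics/p2.png",np.hstack([cv2.resize(a,(400,324)),cv2.resize(b,(400,324))]))
E
```

```text
time_s: 6.03
tcp_pos: [0.6467, -0.0058, 0.0557]
ee_rot: [[0.026, -1.0, 0.0], [-1.0, -0.026, 0.003], [-0.003, -0.0, -1.0]]
wrist_force: [-0.2, -0.7, -1.3]
gripper_width: 0.542
t 6.03 tcp [ 0.6467 -0.0058  0.0557] yaw -178.5 w 0.542 f [-0.2 -0.7 -1.3]
(0.6465, -0.006, 0.055, -178.5) row [0.001, 0.001, 0.002] [-0.0001, 0.0011, -0.0] mm 1.0
```

View pics/p2.png

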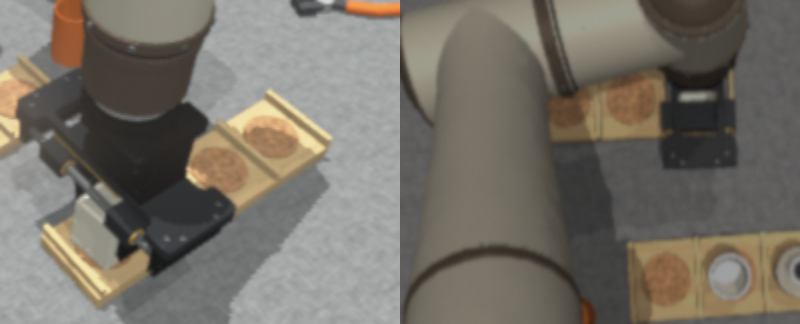

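The planter hangs upright over the rightmost bay, at (95,225) in the scene crop. The wrist still carries its weight, so I'll lower it 2 mm and release.

```bash
python3 -m creep '[[0,0,0,0.004,0,0,0],[0,0,0,0.006,0,0,0],[0,0,0,0.006,0,0,0],[0,0,0,0.006,0,0,0]]';python3 -m creep '[[0.65,0,0,0.0,0,0,0],[0.7,0,0,0.0,0,0,0],[1,0,0,0.0,0,0,0],[1,0,0,0,0,0,0],[1,0,0,0,0,0,0]]';python3 -m creep '[[1,0,0,0,0,0,0],[1,0,0,0,0,0,0],[1,0,0,0,0,0,0]]'
```

```text
time_s: 6.47
tcp_pos: [0.6468, -0.006, 0.054]
ee_rot: [[0.026, -1.0, 0.001], [-1.0, -0.026, 0.004], [-0.004, -0.001, -1.0]]
wrist_force: [1.2, 0.3, -1.2]
gripper_width: 0.55
time_s: 6.88
tcp_pos: [0.647, -0.0059, 0.0542]
ee_rot: [[0.026, -1.0, 0.001], [-1.0, -0.026, 0.004], [-0.004, -0.001, -1.0]]
wrist_force: [0.8, 0.4, 0.9]
gripper_width: 0.839
time_s: 7.13
tcp_pos: [0.647, -0.006, 0.0543]
ee_rot: [[0.026, -1.0, 0.001], [-1.0, -0.026, 0.004], [-0.004, -0.001, -1.0]]
wrist_force: [0.1, 0.3, -0.6]
gripper_width: 0.978
```

```bash
python3 -m creep '[[1,0,0,-0.05,0,0,0],[1,0,0,-0.15,0,0,0],[1,0,0,-0.28,0,0,0],[1,0,0,-0.4,0,0,0],[1,0,0,-0.4,0,0,0]]';python3 - <<'E'
from h import *
plan((.453,-.040,.18,-176.5))
E
```

```text
time_s: 7.55
tcp_pos: [0.6516, -0.0063, 0.1837]
ee_rot: [[0.028, -0.999, 0.018], [-1.0, -0.028, 0.004], [-0.004, -0.018, -1.0]]
wrist_force: [1.6, 0.4, 1.9]
gripper_width: 1.001
t 7.55 tcp [ 0.6516 -0.0063  0.1837] yaw -178.4 w 1.001 f [1.6 0.4 1.9]
(0.453, -0.04, 0.18, -176.5) row [0.094, 0.665, 0.0] [-0.0057, 0.0011, -0.0106] mm 201.0
```

```bash
python3 -m creep '[[1,0.02,0.1,0,-0.0055,0.001,-0.01],[1,0.04,0.24,0,-0.0055,0.001,-0.01],[1,0.06,0.38,0,-0.0055,0.001,-0.01],[1,0.08,0.52,0,-0.0055,0.001,-0.01],[1,0.094,0.665,0,-0.0055,0.001,-0.01]]';python3 -m creep '[[1,0,0,0,0,0,0],[1,0,0,0,0,0,0]]'
python3 - <<'E'
from h import *
plan((.453,-.040,.1,-176.5),(.453,-.040,.059,-176.5))
a=r.capture("scene")[130:290,270:470]; b=r.capture("top")[90:240,90:290]
cv2.imwrite("pics/p3.png",np.hstack([cv2.resize(a,(400,324)),cv2.resize(b,(400,324))]))
E
```

```text
time_s: 7.97
tcp_pos: [0.4552, -0.0399, 0.1797]
ee_rot: [[0.059, -0.998, 0.0], [-0.998, -0.059, 0.0], [-0.0, -0.0, -1.0]]
wrist_force: [0.1, 1.1, 0.2]
gripper_width: 1.001
time_s: 8.13
tcp_pos: [0.4528, -0.0405, 0.18]
ee_rot: [[0.059, -0.998, 0.001], [-0.998, -0.059, 0.0], [-0.0, -0.001, -1.0]]
wrist_force: [1.3, 1.0, 0.3]
gripper_width: 1.0
t 8.13 tcp [ 0.4528 -0.0405  0.18  ] yaw -176.6 w 1.0 f [1.3 1.  0.3]
(0.453, -0.04, 0.1, -176.5) row [-0.002, -0.001, 0.267] [-0.0002, 0.0001, -0.0007] mm 80.0
(0.453, -0.04, 0.059, -176.5) row [-0.001, -0.001, 0.403] [-0.0002, 0.0001, -0.0007] mm 121.0
```

View pics/p3.png

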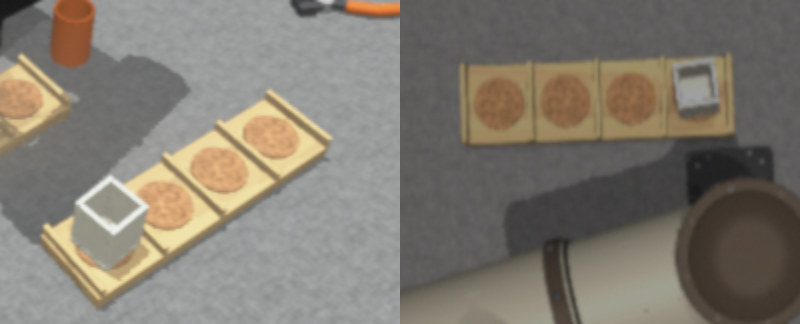

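The planter stands upright in the right bay, with its rim at scene (326,233) and top (237.5,131). It looks slightly far in x, so I'll check that.

Run:
```python
from h import *
print(tri((237.5,130.7),(326,232.7)))
for n in ["planter"]:
  for c in("top","scene"):
    o=r.outline_of(c,n)[0]; ys,xs=np.nonzero(o["pixels"]); print(c,xs.mean(),ys.mean(),o["score"])
for z in(.021,.05,.079): print(proj("top",(.6465,-.006,z)),proj("scene",(.6465,-.006,z)))
```

```text
(array([ 0.64430914, -0.00377255,  0.06692419]), np.float64(0.0033569117227500805))
top 237.8104089219331 130.05947955390334 0.8
scene 323.14157851912125 239.90480065093573 0.79
[238.23509816 133.6526243 ] [322.01370865 248.85109233]
[238.02631618 130.9070719 ] [323.77915005 239.70523882]
[237.80487553 127.99505393] [325.64683087 230.02973488]
```

```bash
python3 -m creep '[[1,-0.001,-0.001,0.06,0,0,0],[1,-0.001,-0.001,0.14,0,0,0],[1,-0.001,-0.001,0.22,0,0,0],[1,-0.001,-0.001,0.3,0,0,0],[1,-0.001,-0.001,0.36,0,0,0]]';python3 - <<'E'
from h import *
plan((.453,-.040,.059,-176.5))
E
```

```text
time_s: 8.75
tcp_pos: [0.458, -0.039, 0.0699]
ee_rot: [[0.058, -0.998, 0.0], [-0.998, -0.058, 0.0], [-0.0, -0.0, -1.0]]
wrist_force: [-0.5, -0.0, 0.4]
gripper_width: 1.002
t 8.75 tcp [ 0.458  -0.039   0.0699] yaw -176.6 w 1.002 f [-0.5 -0.   0.4]
(0.453, -0.04, 0.059, -176.5) row [0.002, 0.017, 0.036] [-0.0001, 0.0001, -0.0008] mm 12.0
```

The planter's outline centres match the expected projection at mid height, so its placement is good. On to the beaker.

```bash
python3 -m creep '[[1,0.002,0.017,0.02,0,0,0],[1,0.002,0.017,0.036,0,0,0],[1,0.002,0.017,0.036,0,0,0],[1,0.002,0.017,0.036,0,0,0]]';python3 - <<'E'
from h import *
plan((.453,-.040,.059,-176.5))
E
```

```text
time_s: 9.08
tcp_pos: [0.454, -0.0397, 0.0596]
ee_rot: [[0.059, -0.998, 0.002], [-0.998, -0.059, 0.0], [-0.0, -0.002, -1.0]]
wrist_force: [0.0, -0.4, 1.0]
gripper_width: 1.0
t 9.08 tcp [ 0.454  -0.0397  0.0596] yaw -176.6 w 1.0 f [ 0.  -0.4  1. ]
(0.453, -0.04, 0.059, -176.5) row [0.001, 0.003, 0.002] [-0.0005, 0.0001, -0.0007] mm 1.0
```

```bash
python3 -m creep '[[0,0,0.003,0.002,0,0,0],[0,0,0.003,0.002,0,0,0],[0,0,0.003,0.002,0,0,0],[0,0,0.003,0.002,0,0,0],[0,0,0.003,0.002,0,0,0]]'; python3 -m creep '[[0,0,0,0,0,0,0],[0,0,0,0,0,0,0],[0,0,0,0,0,0,0],[0,0,0,0,0,0,0],[0,0,0,0,0,0,0]]'; python3 -m creep '[[0,0,0,-0.05,0,0,0],[0,0,0,-0.1,0,0,0],[0,0,0,-0.2,0,0,0],[0,0,0,-0.3,0,0,0],[0,0,0,-0.4,0,0,0]]';python3 - <<'E'
from h import *
plan((.6445,.0685,.185,-178.5))
E
```

```text
time_s: 9.5
tcp_pos: [0.4533, -0.0397, 0.0594]
ee_rot: [[0.059, -0.998, 0.003], [-0.998, -0.059, 0.0], [-0.0, -0.003, -1.0]]
wrist_force: [-0.7, 0.6, -0.1]
gripper_width: 0.705
time_s: 9.92
tcp_pos: [0.4532, -0.0397, 0.0596]
ee_rot: [[0.059, -0.998, 0.002], [-0.998, -0.059, 0.0], [-0.0, -0.002, -1.0]]
wrist_force: [-1.1, -0.4, 2.2]
gripper_width: 0.519
time_s: 10.33
tcp_pos: [0.4522, -0.0399, 0.1802]
ee_rot: [[0.059, -0.998, 0.001], [-0.998, -0.059, 0.0], [-0.0, -0.001, -1.0]]
wrist_force: [1.9, -0.5, -1.5]
gripper_width: 0.527
t 10.33 tcp [ 0.4522 -0.0399  0.1802] yaw -176.6 w 0.527 f [ 1.9 -0.5 -1.5]
(0.6445, 0.0685, 0.185, -178.5) row [-0.323, -0.661, -0.015] [-0.0002, 0.0001, 0.0104] mm 221.0
```

```bash
python3 -m creep '[[0,-0.04,-0.08,-0.01,0,0,0],[0,-0.1,-0.2,-0.01,0,0,0.005],[0,-0.16,-0.32,-0.01,0,0,0.01],[0,-0.22,-0.44,-0.01,0,0,0.01],[0,-0.28,-0.56,-0.01,0,0,0.01]]';python3 - <<'E'
from h import *
plan((.6445,.0685,.182,-178.5))
E
```

```text
time_s: 10.75
tcp_pos: [0.616, 0.0547, 0.1827]
ee_rot: [[0.027, -1.0, -0.0], [-1.0, -0.027, 0.0], [-0.0, 0.0, -1.0]]
wrist_force: [0.9, 0.7, -0.8]
gripper_width: 0.522
t 10.75 tcp [0.616  0.0547 0.1827] yaw -178.5 w 0.522 f [ 0.9  0.7 -0.8]
(0.6445, 0.0685, 0.182, -178.5) row [-0.043, -0.096, 0.002] [0.0001, 0.0001, 0.0003] mm 32.0
```

```bash
python3 -m creep '[[0,-0.03,-0.06,0,0,0,0],[0,-0.043,-0.096,0.03,0,0,0],[0,-0.043,-0.096,0.1,0,0,0],[0,-0.043,-0.096,0.2,0,0,0],[0,-0.043,-0.096,0.3,0,0,0]]';python3 - <<'E'
from h import *
plan((.6445,.0685,.060,-178.5))
E
```

```text
time_s: 11.17
tcp_pos: [0.6446, 0.0688, 0.0913]
ee_rot: [[0.027, -1.0, 0.0], [-1.0, -0.027, 0.001], [-0.001, -0.0, -1.0]]
wrist_force: [-0.6, -0.5, -1.2]
gripper_width: 0.521
t 11.17 tcp [0.6446 0.0688 0.0913] yaw -178.5 w 0.521 f [-0.6 -0.5 -1.2]
(0.6445, 0.0685, 0.06, -178.5) row [0.001, 0.0, 0.104] [-0.0001, 0.0004, 0.0002] mm 31.0
```

```bash
python3 -m creep '[[0,0.001,0,0.05,0,0,0],[0,0.001,0,0.085,0,0,0],[0,0.001,0,0.106,0,0,0],[0,0.001,0,0.106,0,0,0],[0,0.001,0,0.106,0,0,0]]';python3 - <<'E'
from h import *
plan((.6445,.0685,.059,-178.5))
E
```

```text
time_s: 11.58
tcp_pos: [0.6453, 0.0688, 0.0603]
ee_rot: [[0.027, -1.0, 0.002], [-1.0, -0.027, 0.002], [-0.002, -0.002, -1.0]]
wrist_force: [-0.5, 0.1, -1.5]
gripper_width: 0.523
t 11.58 tcp [0.6453 0.0688 0.0603] yaw -178.4 w 0.523 f [-0.5  0.1 -1.5]
(0.6445, 0.0685, 0.059, -178.5) row [0.001, 0.003, 0.004] [-0.0007, 0.0005, 0.0003] mm 2.0
```

```bash
python3 -m creep '[[0,0.001,0.002,0.004,0,0,0],[0,0.001,0.002,0.005,0,0,0],[0,0.001,0.002,0.005,0,0,0]]';python3 -m creep '[[0.65,0,0,0,0,0,0],[0.7,0,0,0,0,0,0],[1,0,0,0,0,0,0],[1,0,0,0,0,0,0],[1,0,0,0,0,0,0]]';python3 -m creep '[[1,0,0,0,0,0,0],[1,0,0,0,0,0,0],[1,0,0,0,0,0,0],[1,0,0,-0.04,0,0,0],[1,0,0,-0.12,0,0,0]]';python3 -m creep '[[1,0,0,-0.1,0,0,0],[1,0,0,-0.2,0,0,0],[1,0,0,-0.3,0,0,0],[1,0,0,-0.34,0,0,0],[1,0,0,-0.34,0,0,0]]';python3 - <<'E'
from h import *
plan((.457,-.117,.185,-176.5))
E
```

```text
time_s: 11.83
tcp_pos: [0.6454, 0.0687, 0.0596]
ee_rot: [[0.027, -1.0, 0.004], [-1.0, -0.027, 0.002], [-0.002, -0.004, -1.0]]
wrist_force: [0.8, 1.2, 1.2]
gripper_width: 0.525
time_s: 12.25
tcp_pos: [0.6454, 0.0687, 0.0596]
ee_rot: [[0.027, -1.0, 0.004], [-1.0, -0.027, 0.002], [-0.002, -0.004, -1.0]]
wrist_force: [0.7, -0.2, 1.6]
gripper_width: 0.812
time_s: 12.67
tcp_pos: [0.6431, 0.068, 0.0932]
ee_rot: [[0.027, -1.0, -0.003], [-1.0, -0.027, 0.0], [-0.0, 0.003, -1.0]]
wrist_force: [0.3, 0.8, -0.7]
gripper_width: 0.996
time_s: 13.08
tcp_pos: [0.6456, 0.0684, 0.2011]
ee_rot: [[0.027, -1.0, 0.007], [-1.0, -0.027, 0.002], [-0.002, -0.007, -1.0]]
wrist_force: [0.6, 0.6, -0.4]
gripper_width: 0.998
t 13.08 tcp [0.6456 0.0684 0.2011] yaw -178.4 w 0.998 f [ 0.6  0.6 -0.4]
(0.457, -0.117, 0.185, -176.5) row [0.601, 0.646, 0.048] [-0.0022, 0.0007, -0.0108] mm 265.0
```

```bash
python3 -m creep '[[1,0.06,0.06,0.01,-0.002,0,0],[1,0.15,0.16,0.02,-0.002,0,-0.01],[1,0.25,0.26,0.03,-0.002,0,-0.01],[1,0.35,0.36,0.04,-0.002,0,-0.01],[1,0.44,0.46,0.04,-0.002,0,-0.01]]';python3 - <<'E'
from h import *
plan((.457,-.117,.185,-176.5))
E
```

```text
time_s: 13.5
tcp_pos: [0.5092, -0.0682, 0.1867]
ee_rot: [[0.059, -0.998, -0.002], [-0.998, -0.059, 0.002], [-0.002, 0.002, -1.0]]
wrist_force: [-0.1, -1.2, 1.4]
gripper_width: 1.002
t 13.5 tcp [ 0.5092 -0.0682  0.1867] yaw -176.6 w 1.002 f [-0.1 -1.2  1.4]
(0.457, -0.117, 0.185, -176.5) row [0.152, 0.183, 0.006] [0.0006, 0.0007, -0.0007] mm 71.0
```

```bash
python3 -m creep '[[1,0.09,0.11,0.006,0,0,0],[1,0.13,0.16,0.006,0,0,0],[1,0.152,0.183,0.006,0,0,0],[1,0.152,0.183,0.006,0,0,0]]';python3 - <<'E'
from h import *
plan((.457,-.117,.1,-176.5),(.457,-.117,.054,-176.5))
from h import *
a=r.capture("scene")[130:290,270:470]; b=r.capture("top")[90:240,90:290]
cv2.imwrite("pics/p4.png",np.hstack([cv2.resize(a,(400,324)),cv2.resize(b,(400,324))]))
for c in("top","scene"):
    for o in r.outline_of(c,"beaker")[:5]: ys,xs=np.nonzero(o["pixels"]); print(c,xs.mean().round(1),ys.mean().round(1),o["score"])
    print(proj(c,(.6445,.0685,.055)))
E
```

```text
time_s: 13.83
tcp_pos: [0.4554, -0.118, 0.1849]
ee_rot: [[0.057, -0.998, -0.003], [-0.998, -0.057, 0.002], [-0.002, 0.003, -1.0]]
wrist_force: [0.2, -0.6, -0.8]
gripper_width: 1.0
t 13.83 tcp [ 0.4554 -0.118   0.1849] yaw -176.7 w 1.0 f [ 0.2 -0.6 -0.8]
(0.457, -0.117, 0.1, -176.5) row [-0.002, -0.006, 0.283] [0.0009, 0.0007, -0.0014] mm 85.0
(0.457, -0.117, 0.054, -176.5) row [-0.002, -0.007, 0.436] [0.0009, 0.0007, -0.0014] mm 131.0
top 203.2 130.3 0.84
[204.19557291 131.51706226]
scene 258.3 145.5 0.92
scene 354.7 219.2 0.8
scene 277.2 178.2 0.7
scene 206.1 163.8 0.62
scene 305.3 144.3 0.62
[354.59849439 219.29572817]
```

View pics/p4.png

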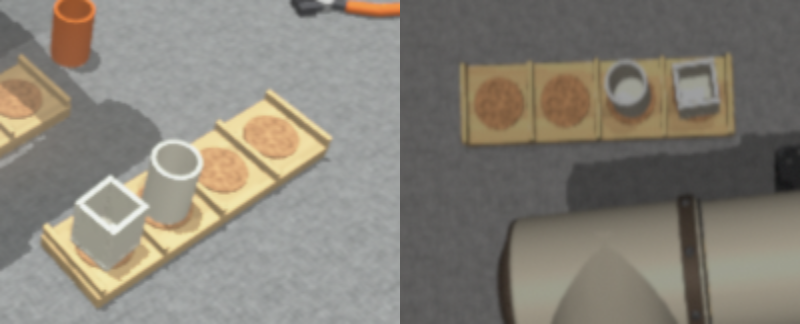

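The beaker stands upright on the second pad from the right, at scene (354.7,219.2) against the predicted (354.6,219.3). Next is the round vase.

```bash
python3 -m creep '[[1,-0.002,-0.007,0.06,0.001,0,0],[1,-0.002,-0.007,0.14,0.001,0,0],[1,-0.002,-0.007,0.22,0.001,0,0],[1,-0.002,-0.007,0.3,0.001,0,0],[1,-0.002,-0.007,0.38,0.001,0,0]]';python3 - <<'E'
from h import *
plan((.457,-.117,.055,-176.5))
E
```

```text
time_s: 14.45
tcp_pos: [0.4615, -0.1143, 0.0696]
ee_rot: [[0.062, -0.998, 0.002], [-0.998, -0.062, 0.002], [-0.002, -0.002, -1.0]]
wrist_force: [0.4, -0.1, 0.3]
gripper_width: 1.001
t 14.45 tcp [ 0.4615 -0.1143  0.0696] yaw -176.5 w 1.001 f [ 0.4 -0.1  0.3]
(0.457, -0.117, 0.055, -176.5) row [0.008, 0.016, 0.049] [-0.0008, 0.0006, 0.0002] mm 16.0
```

```bash
python3 -m creep '[[1,0.008,0.016,0.02,0,0,0],[1,0.008,0.016,0.04,0,0,0],[1,0.008,0.016,0.049,0,0,0],[1,0.008,0.016,0.049,0,0,0],[1,0.008,0.016,0.049,0,0,0]]';python3 - <<'E'
from h import *
plan((.457,-.117,.055,-176.5))
E
```

```text
time_s: 14.87
tcp_pos: [0.4579, -0.1169, 0.0559]
ee_rot: [[0.062, -0.998, 0.005], [-0.998, -0.062, 0.002], [-0.002, -0.005, -1.0]]
wrist_force: [-0.2, -0.2, -0.4]
gripper_width: 0.999
t 14.87 tcp [ 0.4579 -0.1169  0.0559] yaw -176.4 w 0.999 f [-0.2 -0.2 -0.4]
(0.457, -0.117, 0.055, -176.5) row [0.0, 0.003, 0.003] [-0.0015, 0.0006, 0.0004] mm 1.0
```

```bash
python3 -m creep '[[0,0,0.003,0.003,-0.0015,0,0],[0,0,0.003,0.003,-0.0015,0,0],[0,0,0.003,0.003,-0.0015,0,0],[0,0,0.003,0.003,-0.0015,0,0],[0,0,0.003,0.003,-0.0015,0,0]]'; python3 -m creep '[[0,0,0,0,0,0,0],[0,0,0,0,0,0,0],[0,0,0,0,0,0,0],[0,0,0,0,0,0,0],[0,0,0,0,0,0,0]]'; python3 -m creep '[[0,0,0,-0.05,0,0,0],[0,0,0,-0.1,0,0,0],[0,0,0,-0.2,0,0,0],[0,0,0,-0.3,0,0,0],[0,0,0,-0.42,0,0,0]]';python3 - <<'E'
from h import *
plan((.6425,.1433,.185,-178.5))
E
```

```text
time_s: 15.28
tcp_pos: [0.4571, -0.1169, 0.0552]
ee_rot: [[0.062, -0.998, 0.0], [-0.998, -0.062, 0.002], [-0.002, -0.001, -1.0]]
wrist_force: [-0.0, 0.3, -0.5]
gripper_width: 0.708
time_s: 15.7
tcp_pos: [0.4572, -0.117, 0.0553]
ee_rot: [[0.062, -0.998, 0.0], [-0.998, -0.062, 0.002], [-0.002, -0.0, -1.0]]
wrist_force: [-1.0, 0.2, 2.0]
gripper_width: 0.585
time_s: 16.12
tcp_pos: [0.4556, -0.1171, 0.1811]
ee_rot: [[0.062, -0.998, -0.004], [-0.998, -0.062, 0.002], [-0.002, 0.004, -1.0]]
wrist_force: [0.5, 0.5, -1.0]
gripper_width: 0.588
t 16.12 tcp [ 0.4556 -0.1171  0.1811] yaw -176.5 w 0.588 f [ 0.5  0.5 -1. ]
(0.6425, 0.1433, 0.185, -178.5) row [-0.828, -0.675, -0.013] [0.0012, 0.0008, 0.0114] mm 321.0
```

```bash
python3 -m creep '[[0,-0.05,-0.04,-0.01,0,0,0],[0,-0.14,-0.11,-0.01,0,0,0.005],[0,-0.23,-0.19,-0.01,0,0,0.011],[0,-0.33,-0.27,-0.01,0,0,0.011],[0,-0.43,-0.35,-0.01,0,0,0.011]]';python3 - <<'E'
from h import *
plan((.6425,.1433,.185,-178.5))
E
```

```text
time_s: 16.53
tcp_pos: [0.5528, 0.0194, 0.1838]
ee_rot: [[0.026, -1.0, -0.004], [-1.0, -0.026, 0.002], [-0.002, 0.004, -1.0]]
wrist_force: [1.1, -0.8, -1.9]
gripper_width: 0.591
t 16.53 tcp [0.5528 0.0194 0.1838] yaw -178.5 w 0.591 f [ 1.1 -0.8 -1.9]
(0.6425, 0.1433, 0.185, -178.5) row [-0.405, -0.31, -0.004] [0.0013, 0.0008, 0.0001] mm 153.0
```

```bash
python3 -m creep '[[0,-0.1,-0.08,0,0,0,0],[0,-0.2,-0.155,0,0,0,0],[0,-0.29,-0.22,0,0,0,0],[0,-0.36,-0.275,0,0,0,0],[0,-0.4,-0.31,0,0,0,0]]';python3 - <<'E'
from h import *
plan((.6425,.1433,.185,-178.5),(.6425,.1433,.057,-178.5))
E
```

```text
time_s: 16.95
tcp_pos: [0.6436, 0.1445, 0.1822]
ee_rot: [[0.028, -1.0, -0.005], [-1.0, -0.028, 0.002], [-0.003, 0.005, -1.0]]
wrist_force: [0.4, -0.4, -1.7]
gripper_width: 0.593
t 16.95 tcp [0.6436 0.1445 0.1822] yaw -178.4 w 0.593 f [ 0.4 -0.4 -1.7]
(0.6425, 0.1433, 0.185, -178.5) row [0.004, 0.004, -0.009] [0.0016, 0.0008, 0.0007] mm 3.0
(0.6425, 0.1433, 0.057, -178.5) row [0.005, 0.002, 0.417] [0.0016, 0.0008, 0.0007] mm 125.0
```

```bash
python3 -m creep '[[0,0.004,0.004,0.04,0.0015,0,0],[0,0.005,0.003,0.12,0.0015,0,0],[0,0.005,0.003,0.21,0.0015,0,0],[0,0.005,0.002,0.29,0.0015,0,0],[0,0.005,0.002,0.35,0.0015,0,0]]';python3 - <<'E'
from h import *
plan((.6425,.1433,.0555,-178.5))
E
```

```text
time_s: 17.37
tcp_pos: [0.6409, 0.1429, 0.0739]
ee_rot: [[0.028, -1.0, -0.005], [-1.0, -0.028, 0.001], [-0.001, 0.005, -1.0]]
wrist_force: [-1.2, -0.7, -1.9]
gripper_width: 0.589
t 17.37 tcp [0.6409 0.1429 0.0739] yaw -178.4 w 0.589 f [-1.2 -0.7 -1.9]
(0.6425, 0.1433, 0.0555, -178.5) row [-0.001, -0.006, 0.061] [0.0015, 0.0005, 0.0005] mm 18.0
```

```bash
python3 -m creep '[[0,-0.001,-0.006,0.03,0.001,0,0],[0,-0.001,-0.006,0.052,0.001,0,0],[0,-0.001,-0.006,0.062,0.001,0,0],[0,-0.001,-0.006,0.062,0.001,0,0],[0,-0.001,-0.006,0.062,0.001,0,0]]';python3 - <<'E'
from h import *
plan((.6425,.1433,.0545,-178.5))
E
```

```text
time_s: 17.78
tcp_pos: [0.6433, 0.1436, 0.0561]
ee_rot: [[0.028, -1.0, 0.0], [-1.0, -0.028, 0.002], [-0.002, -0.0, -1.0]]
wrist_force: [0.5, 1.2, -1.4]
gripper_width: 0.589
t 17.78 tcp [0.6433 0.1436 0.0561] yaw -178.4 w 0.589 f [ 0.5  1.2 -1.4]
(0.6425, 0.1433, 0.0545, -178.5) row [0.001, 0.003, 0.005] [-0.0001, 0.0007, 0.0005] mm 2.0
```

```bash
python3 -m creep '[[0,0.001,0.002,0.003,0,0,0],[0,0.001,0.002,0.005,0,0,0],[0,0.001,0.002,0.005,0,0,0],[0,0.001,0.002,0.005,0,0,0]]';python3 -m creep '[[0.65,0,0,0,0,0,0],[0.7,0,0,0,0,0,0],[1,0,0,0,0,0,0],[1,0,0,0,0,0,0],[1,0,0,0,0,0,0]]';python3 -m creep '[[1,0,0,0,0,0,0],[1,0,0,0,0,0,0],[1,0,0,0,0,0,0],[1,0,0,-0.04,0,0,0],[1,0,0,-0.12,0,0,0]]';python3 -m creep '[[1,0,0,-0.1,0,0,0],[1,0,0,-0.2,0,0,0],[1,0,0,-0.3,0,0,0],[1,0,0,-0.36,0,0,0],[1,0,0,-0.36,0,0,0]]';python3 - <<'E'
from h import *
plan((.459,-.195,.2,-176.5))
E
```

```text
time_s: 18.12
tcp_pos: [0.6432, 0.1435, 0.0554]
ee_rot: [[0.028, -1.0, 0.002], [-1.0, -0.028, 0.003], [-0.003, -0.002, -1.0]]
wrist_force: [-0.9, 1.1, 2.5]
gripper_width: 0.584
time_s: 18.53
tcp_pos: [0.6432, 0.1434, 0.0553]
ee_rot: [[0.028, -1.0, 0.002], [-1.0, -0.028, 0.003], [-0.003, -0.002, -1.0]]
wrist_force: [-0.9, 0.9, 0.4]
gripper_width: 0.844
time_s: 18.95
tcp_pos: [0.641, 0.1425, 0.0888]
ee_rot: [[0.027, -1.0, -0.005], [-1.0, -0.027, 0.0], [-0.0, 0.005, -1.0]]
wrist_force: [-0.1, 0.5, 0.1]
gripper_width: 0.999
time_s: 19.37
tcp_pos: [0.6442, 0.1432, 0.204]
ee_rot: [[0.028, -1.0, 0.006], [-1.0, -0.028, 0.004], [-0.003, -0.006, -1.0]]
wrist_force: [-0.1, -0.3, 0.6]
gripper_width: 0.999
t 19.37 tcp [0.6442 0.1432 0.204 ] yaw -178.4 w 0.999 f [-0.1 -0.3  0.6]
(0.459, -0.195, 0.2, -176.5) row [1.109, 0.649, 0.006] [-0.002, 0.001, -0.0104] mm 386.0
```

```bash
python3 -m creep '[[1,0.05,0.03,0,-0.002,0,0],[1,0.16,0.09,0,-0.002,0,-0.005],[1,0.27,0.155,0,-0.002,0,-0.01],[1,0.38,0.22,0,-0.002,0,-0.01],[1,0.49,0.285,0,-0.002,0,-0.01]]';python3 - <<'E'
from h import *
plan((.459,-.195,.2,-176.5))
for c in("top","scene"):
    im=r.capture(c)
    for o in r.outline_of(c,"slim_vase")[:2]:
        ys,xs=np.nonzero(o["pixels"]); print(c,xs.mean().round(1),ys.mean().round(1),xs.min(),xs.max(),ys.min(),ys.max(),o["score"])
    for z in(.021,.06,.108):print(proj(c,(.4595,-.1958,z)))
    x0,y0=(290,185) if c=="top" else (150,175)
    k=cv2.resize(im[y0:y0+65,x0:x0+65],(400,400),interpolation=cv2.INTER_CUBIC); K=k if c=="top" else np.hstack([K,k])
cv2.imwrite("pics/slim.png",K)
E
```

```text
time_s: 19.78
tcp_pos: [0.5609, -0.008, 0.2025]
ee_rot: [[0.06, -0.998, -0.002], [-0.998, -0.06, 0.003], [-0.003, 0.002, -1.0]]
wrist_force: [0.5, 0.2, 0.4]
gripper_width: 1.005
t 19.78 tcp [ 0.5609 -0.008   0.2025] yaw -176.6 w 1.005 f [0.5 0.2 0.4]
(0.459, -0.195, 0.2, -176.5) row [0.602, 0.376, 0.007] [0.0005, 0.001, -0.0003] mm 213.0
top 274.6 216.8 203 340 193 238 0.73
top 325.4 212.9 316 335 206 220 0.71
[322.60547913 214.41269109]
[325.71599918 213.90745973]
[329.90601397 213.22688964]
scene 180.3 213.0 171 191 192 233 0.7
scene 368.2 230.2 290 434 175 281 0.16
[184.23754858 226.69369841]
[181.49862918 214.02264684]
[177.84027202 197.09800424]
```

View pics/slim.png

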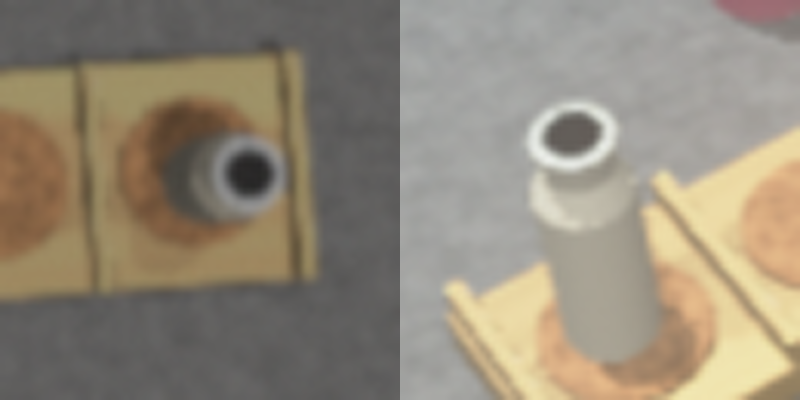

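The slim vase is upright, with its mouth at top (330,213) and scene (178,197), which agrees with the triangulated position. I'll go over it.

```bash
python3 -m creep '[[1,0.12,0.075,0,0,0,0],[1,0.24,0.15,0,0,0,0],[1,0.36,0.225,0.007,0,0,0],[1,0.46,0.29,0.007,0,0,0],[1,0.55,0.345,0.007,0,0,0]]';python3 -m creep '[[1,0.045,0.025,0,0,0,0],[1,0.052,0.031,0,0,0,0],[1,0.052,0.031,0,0,0,0]]';python3 - <<'E'
from h import *
plan((.4595,-.1955,.2,-176.5),(.4595,-.1955,.065,-176.5))
E
```

```text
time_s: 20.4
tcp_pos: [0.4672, -0.1792, 0.2003]
ee_rot: [[0.059, -0.998, -0.001], [-0.998, -0.059, 0.003], [-0.003, 0.001, -1.0]]
wrist_force: [0.6, -0.8, 0.2]
gripper_width: 0.999
time_s: 20.65
tcp_pos: [0.459, -0.1955, 0.2001]
ee_rot: [[0.058, -0.998, -0.001], [-0.998, -0.058, 0.003], [-0.003, 0.001, -1.0]]
wrist_force: [0.5, -0.2, -0.5]
gripper_width: 0.999
t 20.65 tcp [ 0.459  -0.1955  0.2001] yaw -176.7 w 0.999 f [ 0.5 -0.2 -0.5]
(0.4595, -0.1955, 0.2, -176.5) row [0.0, -0.002, 0.0] [0.0003, 0.0011, -0.001] mm 1.0
(0.4595, -0.1955, 0.065, -176.5) row [0.002, -0.002, 0.45] [0.0003, 0.0011, -0.001] mm 135.0
```

```bash
python3 -m creep '[[1,0,-0.002,0.06,0,0,0],[1,0,-0.002,0.14,0,0,0],[1,0,-0.002,0.22,0,0,0],[1,0.001,-0.002,0.3,0,0,0],[1,0.001,-0.002,0.36,0,0,0]]';python3 -m creep '[[1,0,0,0,0,0,0],[1,0,0,0,0,0,0]]';python3 - <<'E'
from h import *
plan((.4595,-.1955,.066,-176.5))
E
```

```text
time_s: 21.07
tcp_pos: [0.46, -0.1938, 0.0902]
ee_rot: [[0.06, -0.998, -0.003], [-0.998, -0.06, 0.004], [-0.004, 0.003, -1.0]]
wrist_force: [0.2, 0.3, -0.7]
gripper_width: 1.002
time_s: 21.23
tcp_pos: [0.4605, -0.1926, 0.0893]
ee_rot: [[0.062, -0.998, -0.005], [-0.998, -0.062, 0.004], [-0.004, 0.005, -1.0]]
wrist_force: [0.5, 0.2, 0.4]
gripper_width: 1.0
t 21.23 tcp [ 0.4605 -0.1926  0.0893] yaw -176.4 w 1.0 f [0.5 0.2 0.4]
(0.4595, -0.1955, 0.066, -176.5) row [0.01, 0.004, 0.078] [0.0016, 0.0013, 0.0005] mm 23.0
```

```bash
python3 -m creep '[[1,0.01,0.004,0.03,0.0015,0.001,0],[1,0.01,0.004,0.06,0.0015,0.001,0],[1,0.01,0.004,0.078,0.0015,0.001,0],[1,0.01,0.004,0.078,0.0015,0.001,0],[1,0.01,0.004,0.078,0.0015,0.001,0]]';python3 - <<'E'
from h import *
plan((.4595,-.1955,.066,-176.5))
E
```

```text
time_s: 21.65
tcp_pos: [0.4598, -0.1954, 0.0662]
ee_rot: [[0.063, -0.998, -0.0], [-0.998, -0.063, 0.001], [-0.001, 0.0, -1.0]]
wrist_force: [0.4, -0.5, 0.9]
gripper_width: 1.004
t 21.65 tcp [ 0.4598 -0.1954  0.0662] yaw -176.4 w 1.004 f [ 0.4 -0.5  0.9]
(0.4595, -0.1955, 0.066, -176.5) row [0.0, 0.001, 0.001] [0.0, 0.0003, 0.0006] mm 0.0
```

```bash
python3 -m creep '[[0.45,0,0.001,0,0,0,0],[0.45,0,0.001,0,0,0,0],[0.45,0,0.001,0,0,0,0],[0.45,0,0.001,0,0,0,0],[0.45,0,0.001,0,0,0,0]]';python3 -m creep '[[0.45,0,0,0,0,0,0],[0.45,0,0,0,0,0,0],[0.45,0,0,0,0,0,0],[0.45,0,0,0,0,0,0]]';python3 - <<'E'
from h import *
plan((.4595,-.1955,.066,-176.5))
a=r.capture("scene")[150:270,120:270]
cv2.imwrite("pics/s2.png",cv2.resize(a,(750,600),interpolation=cv2.INTER_CUBIC))
E
```

```text
time_s: 22.07
tcp_pos: [0.4595, -0.1955, 0.0664]
ee_rot: [[0.063, -0.998, 0.0], [-0.998, -0.063, 0.001], [-0.001, -0.0, -1.0]]
wrist_force: [-0.7, 0.3, 0.3]
gripper_width: 0.71
time_s: 22.4
tcp_pos: [0.4596, -0.1955, 0.0664]
ee_rot: [[0.063, -0.998, 0.0], [-0.998, -0.063, 0.001], [-0.001, -0.0, -1.0]]
wrist_force: [0.2, -0.6, -0.5]
gripper_width: 0.474
t 22.4 tcp [ 0.4596 -0.1955  0.0664] yaw -176.4 w 0.474 f [ 0.2 -0.6 -0.5]
(0.4595, -0.1955, 0.066, -176.5) row [-0.0, 0.0, 0.001] [-0.0001, 0.0003, 0.0006] mm 0.0
```

View pics/s2.png

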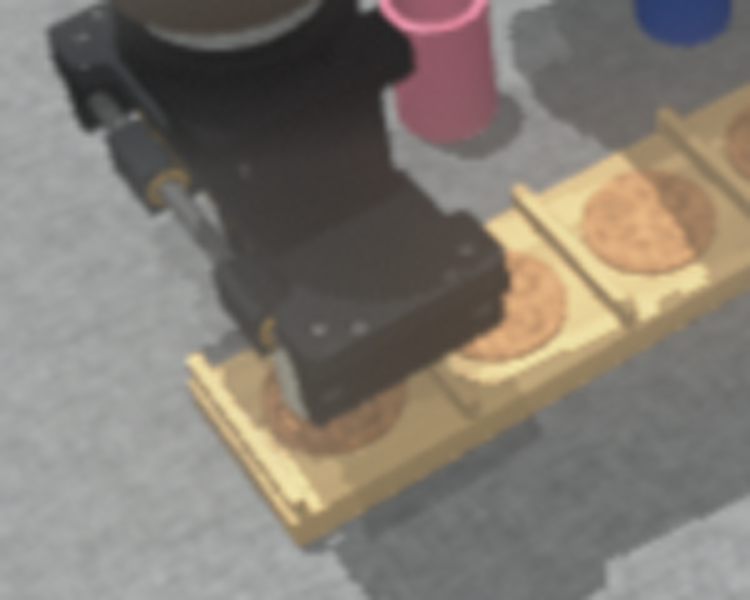

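The vase is between the fingers at (290,385), mostly hidden behind them. I'll close and lift.

```bash
python3 -m creep '[[0.38,0,0,0,0,0,0],[0.3,0,0,0,0,0,0],[0,0,0,0,0,0,0],[0,0,0,0,0,0,0],[0,0,0,0,0,0,0]]'; python3 -m creep '[[0,0,0,0,0,0,0],[0,0,0,0,0,0,0],[0,0,0,-0.02,0,0,0],[0,0,0,-0.05,0,0,0],[0,0,0,-0.1,0,0,0]]'; python3 -m creep '[[0,0,0,-0.06,0,0,0],[0,0,0,-0.14,0,0,0],[0,0,0,-0.22,0,0,0],[0,0,0,-0.29,0,0,0],[0,0,0,-0.32,0,0,0]]';python3 - <<'E'
from h import *
plan((.6405,.2185,.195,-178.5))
a=r.capture("scene")[100:260,120:320]
cv2.imwrite("pics/s3.png",cv2.resize(a,(750,600),interpolation=cv2.INTER_CUBIC))
E
```

```text
time_s: 22.87
tcp_pos: [0.4597, -0.1955, 0.0664]
ee_rot: [[0.063, -0.998, 0.001], [-0.998, -0.063, 0.001], [-0.001, -0.001, -1.0]]
wrist_force: [0.3, 0.8, -0.5]
gripper_width: 0.355
time_s: 23.28
tcp_pos: [0.4585, -0.1954, 0.096]
ee_rot: [[0.062, -0.998, -0.003], [-0.998, -0.062, 0.001], [-0.002, 0.003, -1.0]]
wrist_force: [0.6, -0.4, -0.2]
gripper_width: 0.356
time_s: 23.7
tcp_pos: [0.4601, -0.1959, 0.1959]
ee_rot: [[0.063, -0.998, 0.003], [-0.998, -0.063, 0.0], [0.0, -0.003, -1.0]]
wrist_force: [1.5, 0.8, -1.0]
gripper_width: 0.353
t 23.7 tcp [ 0.4601 -0.1959  0.1959] yaw -176.4 w 0.353 f [ 1.5  0.8 -1. ]
(0.6405, 0.2185, 0.195, -178.5) row [-1.341, -0.687, 0.005] [-0.0011, -0.0, 0.0117] mm 452.0
```

View pics/s3.png

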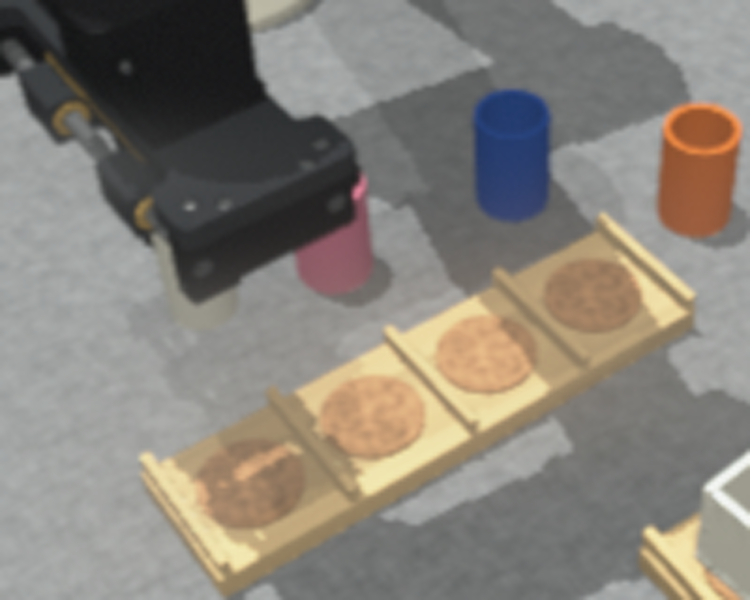

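The vase, at (205,305), is held upright and clear of the rack. I'll carry it to the leftmost bay with its foot at about 0.15 m, well above the placed pieces.

```bash
python3 -m creep '[[0,-0.05,-0.025,0,0,0,0],[0,-0.15,-0.075,0,0,0,0.005],[0,-0.26,-0.135,0,0,0,0.011],[0,-0.37,-0.19,0,0,0,0.011],[0,-0.48,-0.245,0,0,0,0.011]]';python3 - <<'E'
from h import *
plan((.6405,.2185,.195,-178.5))
E
```

```text
time_s: 24.17
tcp_pos: [0.5243, -0.0462, 0.1955]
ee_rot: [[0.028, -1.0, 0.003], [-1.0, -0.028, 0.0], [0.0, -0.003, -1.0]]
wrist_force: [0.5, -0.0, -2.1]
gripper_width: 0.359
t 24.17 tcp [ 0.5243 -0.0462  0.1955] yaw -178.4 w 0.359 f [ 0.5 -0.  -2.1]
(0.6405, 0.2185, 0.195, -178.5) row [-0.871, -0.412, 0.003] [-0.0008, -0.0, 0.0005] mm 289.0
```

```bash
python3 -m creep '[[0,-0.11,-0.05,0,0,0,0],[0,-0.23,-0.11,0,0,0,0],[0,-0.35,-0.165,0,0,0,0],[0,-0.47,-0.22,0,0,0,0],[0,-0.58,-0.275,0,0,0,0]]';python3 - <<'E'
from h import *
plan((.6405,.2185,.195,-178.5))
E
```

```text
time_s: 24.58
tcp_pos: [0.6016, 0.1321, 0.1943]
ee_rot: [[0.028, -1.0, -0.0], [-1.0, -0.028, -0.001], [0.001, 0.0, -1.0]]
wrist_force: [0.7, -0.7, -1.4]
gripper_width: 0.357
t 24.58 tcp [0.6016 0.1321 0.1943] yaw -178.4 w 0.357 f [ 0.7 -0.7 -1.4]
(0.6405, 0.2185, 0.195, -178.5) row [-0.284, -0.138, -0.003] [0.0, -0.0002, 0.0006] mm 95.0
```

```bash
python3 -m creep '[[0,-0.1,-0.05,-0.003,0,0,0],[0,-0.18,-0.09,-0.003,0,0,0],[0,-0.24,-0.115,-0.003,0,0,0],[0,-0.28,-0.136,-0.003,0,0,0],[0,-0.284,-0.138,-0.003,0,0,0]]';python3 - <<'E'
from h import *
plan((.6405,.2185,.195,-178.5),(.6405,.2185,.0675,-178.5))
E
```

```text
time_s: 25.0
tcp_pos: [0.6406, 0.2207, 0.1926]
ee_rot: [[0.03, -1.0, -0.002], [-1.0, -0.03, -0.001], [0.001, 0.002, -1.0]]
wrist_force: [0.3, -0.5, -1.9]
gripper_width: 0.359
t 25.0 tcp [0.6406 0.2207 0.1926] yaw -178.3 w 0.359 f [ 0.3 -0.5 -1.9]
(0.6405, 0.2185, 0.195, -178.5) row [0.007, 0.001, -0.008] [0.0008, -0.0004, 0.0013] mm 3.0
(0.6405, 0.2185, 0.0675, -178.5) row [0.007, -0.0, 0.417] [0.0008, -0.0004, 0.0013] mm 125.0
```

```bash
python3 -m creep '[[0,0.007,0,0.04,0,0,0],[0,0.007,0,0.11,0,0,0],[0,0.007,0,0.19,0,0,0],[0,0.007,0,0.27,0,0,0],[0,0.007,0,0.33,0,0,0]]';python3 -m creep '[[0,0,0,0,0,0,0],[0,0,0,0,0,0,0]]';python3 - <<'E'
from h import *
plan((.6405,.2185,.0675,-178.5))
E
```

```text
time_s: 25.42
tcp_pos: [0.6385, 0.2169, 0.0904]
ee_rot: [[0.029, -1.0, -0.007], [-1.0, -0.029, -0.003], [0.003, 0.007, -1.0]]
wrist_force: [0.0, -0.1, -1.8]
gripper_width: 0.358
time_s: 25.58
tcp_pos: [0.6369, 0.2154, 0.0881]
ee_rot: [[0.028, -1.0, -0.012], [-1.0, -0.028, -0.006], [0.006, 0.012, -1.0]]
wrist_force: [0.8, 0.3, -1.9]
gripper_width: 0.362
t 25.58 tcp [0.6369 0.2154 0.0881] yaw -178.4 w 0.362 f [ 0.8  0.3 -1.9]
(0.6405, 0.2185, 0.0675, -178.5) row [-0.01, -0.013, 0.069] [0.0038, -0.0018, 0.0006] mm 21.0
```

```bash
python3 -m creep '[[0,-0.01,-0.013,0.02,0.004,-0.002,0],[0,-0.01,-0.013,0.045,0.004,-0.002,0],[0,-0.01,-0.013,0.062,0.004,-0.002,0],[0,-0.01,-0.013,0.066,0.004,-0.002,0],[0,-0.01,-0.013,0.066,0.004,-0.002,0]]';python3 - <<'E'
from h import *
plan((.6405,.2185,.066,-178.5))
E
```

```text
time_s: 26.0
tcp_pos: [0.6403, 0.2183, 0.068]
ee_rot: [[0.028, -1.0, -0.0], [-1.0, -0.028, 0.0], [-0.0, 0.0, -1.0]]
wrist_force: [-1.2, 0.0, -1.1]
gripper_width: 0.358
t 26.0 tcp [0.6403 0.2183 0.068 ] yaw -178.4 w 0.358 f [-1.2  0.  -1.1]
(0.6405, 0.2185, 0.066, -178.5) row [-0.001, -0.001, 0.007] [0.0, 0.0001, 0.0006] mm 2.0
```

```bash
python3 -m creep '[[0,0,0,0.003,0,0,0],[0,0,0,0.006,0,0,0],[0,0,0,0.006,0,0,0],[0,0,0,0.006,0,0,0]]';python3 - <<'E'
from h import *
plan((.6405,.2185,.066,-178.5))
a=r.capture("scene")[130:290,290:490]
cv2.imwrite("pics/s4.png",cv2.resize(a,(750,600),interpolation=cv2.INTER_CUBIC))
E
```

```text
time_s: 26.33
tcp_pos: [0.6404, 0.2184, 0.0664]
ee_rot: [[0.028, -1.0, 0.0], [-1.0, -0.028, 0.001], [-0.001, -0.0, -1.0]]
wrist_force: [1.0, -0.8, -1.1]
gripper_width: 0.357
t 26.33 tcp [0.6404 0.2184 0.0664] yaw -178.4 w 0.357 f [ 1.  -0.8 -1.1]
(0.6405, 0.2185, 0.066, -178.5) row [-0.0, -0.0, 0.001] [-0.0001, 0.0002, 0.0006] mm 0.0
```

View pics/s4.png

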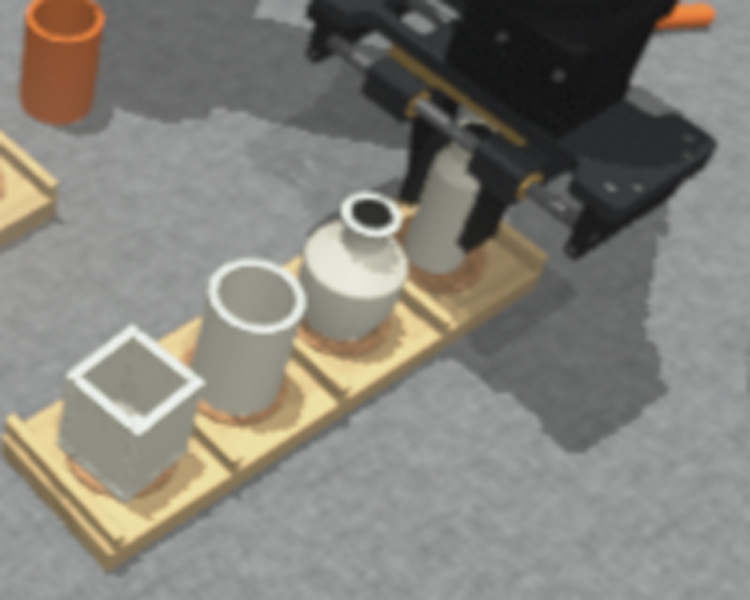

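All four are in place; the slim vase, at (440,210), is still held. The force shows it may not be fully seated, so I'll go 0.6–1 mm lower and release.

```bash
python3 -m creep '[[0,0,0,0.003,0,0,0],[0,0,0,0.003,0,0,0],[0,0,0,0.003,0,0,0]]';python3 -m creep '[[0.42,0,0,0,0,0,0],[0.45,0,0,0,0,0,0],[0.6,0,0,0,0,0,0],[1,0,0,0,0,0,0],[1,0,0,0,0,0,0]]';python3 -m creep '[[1,0,0,0,0,0,0],[1,0,0,0,0,0,0],[1,0,0,0,0,0,0],[1,0,0,0,0,0,0],[1,0,0,0,0,0,0]]';python3 -m creep '[[1,0,0,0,0,0,0],[1,0,0,-0.05,0,0,0],[1,0,0,-0.12,0,0,0],[1,0,0,-0.2,0,0,0],[1,0,0,-0.3,0,0,0]]';python3 - <<'E'
from h import *
plan((.6405,.2185,.24,-178.5),(.45,-.1,.25,-178.5))
E
```

```text
time_s: 26.63
tcp_pos: [0.6405, 0.2184, 0.0663]
ee_rot: [[0.028, -1.0, 0.001], [-1.0, -0.028, 0.001], [-0.001, -0.001, -1.0]]
wrist_force: [-1.3, -0.2, 3.5]
gripper_width: 0.357
time_s: 27.05
tcp_pos: [0.6405, 0.2185, 0.0661]
ee_rot: [[0.028, -1.0, 0.001], [-1.0, -0.028, 0.001], [-0.001, -0.001, -1.0]]
wrist_force: [-0.7, -0.3, 0.8]
gripper_width: 0.595
time_s: 27.47
tcp_pos: [0.6405, 0.2185, 0.0661]
ee_rot: [[0.028, -1.0, 0.001], [-1.0, -0.028, 0.001], [-0.001, -0.001, -1.0]]
wrist_force: [-0.3, 0.1, -0.2]
gripper_width: 0.954
time_s: 27.88
tcp_pos: [0.6395, 0.2179, 0.1553]
ee_rot: [[0.028, -1.0, -0.003], [-1.0, -0.028, -0.001], [0.001, 0.003, -1.0]]
wrist_force: [-0.1, 0.5, 0.0]
gripper_width: 1.002
t 27.88 tcp [0.6395 0.2179 0.1553] yaw -178.4 w 1.002 f [-0.1  0.5  0. ]
(0.6405, 0.2185, 0.24, -178.5) row [-0.002, -0.003, -0.282] [0.0009, -0.0003, 0.0006] mm 85.0
(0.45, -0.1, 0.25, -178.5) row [1.042, 0.662, -0.313] [0.0009, -0.0003, 0.0006] mm 382.0
```

```bash
python3 -m creep '[[1,0,0,-0.1,0,0,0],[1,0,0,-0.2,0,0,0],[1,0,0.05,-0.3,0,0,0],[1,0.05,0.15,-0.3,0,0,0],[1,0.1,0.28,-0.3,0,0,0]]';python3 -m creep '[[1,0.1,0.1,0,0,0,0],[1,0.2,0.2,0,0,0,0],[1,0.3,0.3,0,0,0,0],[1,0.4,0.35,0,0,0,0],[1,0.5,0.35,0,0,0,0]]';python3 -m creep '[[1,0.1,0,0,0,0,0],[1,0.2,0,0,0,0,0],[1,0.25,0,0,0,0,0],[1,0.25,0,0,0,0,0],[1,0.25,0,0,0,0,0]]';python3 - <<'E'
from h import *
a=r.capture("scene")[130:290,280:480]; b=r.capture("top")[90:180,100:280]
cv2.imwrite("pics/f.png",np.hstack([cv2.resize(a,(400,320),interpolation=cv2.INTER_CUBIC),cv2.resize(b,(400,320),interpolation=cv2.INTER_CUBIC)]))
T={"planter":(.6465,-.006,29),"beaker":(.6445,.0685,34),"round_vase":(.6425,.1433,39),"slim_vase":(.6405,.2185,42)}
for n,(x,y,z) in T.items():
    for c in("top","scene"):
        p=proj(c,(x,y,.021+z/1e3))
        g=[]
        for o in r.outline_of(c,n): ys,xs=np.nonzero(o["pixels"]); g.append((np.hypot(xs.mean()-p[0],ys.mean()-p[1]),xs.mean().round(1),ys.mean().round(1),round(o["score"],2)))
        print(n,c,"pred",p.round(1),"seen",min(g)[1:] if g else None)
print(r.sense()["time_s"],r.sense()["tcp_pos"])
E
```

```text
time_s: 28.3
tcp_pos: [0.5579, 0.1864, 0.2472]
ee_rot: [[0.028, -1.0, 0.002], [-1.0, -0.028, 0.001], [-0.001, -0.002, -1.0]]
wrist_force: [-1.0, 0.0, -0.3]
gripper_width: 0.998
time_s: 28.72
tcp_pos: [0.4536, 0.032, 0.2475]
ee_rot: [[0.03, -1.0, 0.002], [-1.0, -0.03, 0.002], [-0.002, -0.002, -1.0]]
wrist_force: [1.9, -0.0, 0.2]
gripper_width: 0.998
time_s: 29.13
tcp_pos: [0.4557, -0.0435, 0.2474]
ee_rot: [[0.028, -1.0, 0.002], [-1.0, -0.028, 0.003], [-0.003, -0.002, -1.0]]
wrist_force: [0.4, -0.1, -0.6]
gripper_width: 0.999
planter top pred [238.  130.9] seen (np.float64(237.6), np.float64(130.1), 0.8)
planter scene pred [323.8 239.7] seen (np.float64(323.5), np.float64(240.1), 0.84)
beaker top pred [204.2 131.5] seen (np.float64(203.3), np.float64(129.8), 0.75)
beaker scene pred [354.6 219.3] seen (np.float64(354.8), np.float64(219.3), 0.75)
round_vase top pred [169.7 132.1] seen None
round_vase scene pred [383.7 200.1] seen (np.float64(383.5), np.float64(201.9), 0.95)
slim_vase top pred [134.7 133. ] seen (np.float64(134.4), np.float64(132.0), 0.59)
slim_vase scene pred [410.9 182.5] seen (np.float64(410.2), np.float64(182.7), 0.57)
29.6333 [ 0.45589671 -0.0425693   0.24731059]
```

View pics/f.png

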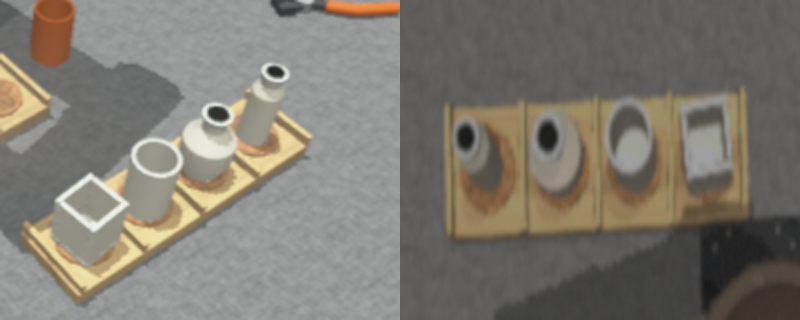

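All four stand upright in reverse order, left to right: slim vase, round vase, beaker, planter. The outlines lie within about 2 px of the predictions, and the gripper is clear. I'm handing in.

```bash
python3 -c "
from station import r
print(r.finish_job())"
```

```text
the job is handed in; nothing more can be done
None
```

I moved all four blanks to the empty rack in reverse order and handed the job in at about 30 s of the 96 s limit; no verdict is reported. From the robot's left, the row is now slim vase, round vase, beaker, planter. I gripped each piece across the rack and placed it in the mirrored bay.

**Last pictures:** all four pieces stand upright on their pads, and the gripper was open and about 0.25 m up, over the old rack. The outlines lie within about 2 px (about 4 mm) of where a centred, upright piece should appear, and none tipped on the way.

**Checks that failed or disagreed:**
- **Round vase:** the network did not find it in the last top picture, although it is plainly visible there. I could check its position by number only in the scene view.
- **Rim and pad heights:** these measured about 2.5–3 mm lower than the text says, a systematic calibration offset.
- **Planter:** one hand-picked measurement of its rim came out about 12 mm low, with a 3 mm gap between the two views. The outline check did not bear this out.

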